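# Shut down the specimen cutting table

## Robot

A 6-joint arm with a two-finger parallel gripper is mounted at the origin on a cart in front of the work surface, level with it; the furniture and walls round the work are solid. World frame = base frame: x ahead of the robot, y to its left, z up, the work surface at z = 0. Lengths are in m, angles in rad, forces in N, time in s.
With the tool pointing down it reaches from about 0.25 to 0.725 m from the base axis. Payload 4 kg.
Tool frame: the origin (TCP) lies at the very end of the fingers, on their centre line; the grasp point (between the pads) lies 19 mm behind it (arm.hold_point_z is the distance from the TCP to the grasp point, in m); z points along the fingers, y is the direction in which the jaws open and shut (so a half turn about z gives the same grasp; the last joint's range is limited). The gripper opens to 85 mm and grips with 20 to 120 N. Pads are 22 mm wide; open, the fingers measure 114 mm over their backs; the gripper's body (76 mm by 85 mm) begins 54 mm behind the grasp point. The pads swing forward as they close: fully open they stand 13 mm farther back than shut.
Start: joints at [-1.227, 0.241, 0.005, 1.335, 0, 1.571], TCP at [0.169, -0.471, 0.231] pointing down, gripper open.
Joint ranges: [-2.72, 2.72], [-1.05, 1.87], [-1.09, 1.28], [-1.99, 2.15], [-1.42, 1.44], [-3.14, 3.14]. Speed limits (rad/s): [2.79, 2.79, 3.14, 3.14, 3.14, 3.14].

## Interface

Orientations are given as a rotation vector (axis times angle).
In Python, from plant import arm, capture, job_done gives the robot as it stands. The module is installed in compiled form; this text tells all that it offers.
- The arm moves only by the tool servo_tool, never from a script. Its argument "targets" is a list of rows, each a list of 3 entries, a list of its own where there are three numbers: the turn, a rotation vector about the tool's x, y, z in degrees, then the shift along the tool's x, y, z in cm, then the gripper's target within -1 to 1 (shut at 1, half-way at 0, fully open at -1). A call has 1 to 8 rows; each row shifts and turns the pose as measured when the row begins, along the tool's axes as they then stand; what a row does not reach is not made up. A row lasts 1/10 s, in which the tool goes at most 50 mm and 8.59 degrees, less where a joint would pass 70% of its speed; a pose out of reach is approached as far as the arm can. A call is refused whole if a number of a shift passes 5 or a number of a turn 8.59, either way. A call with a gripper value outside its range is refused whole. The fingers move at their own pace and stop on an object; "squeeze" is the grip in N (left out, the last holds). Time passes only in rows, so rows that do not move let the fingers close. It gives the time, the measured TCP pose, the force and the opening at its end, in the units of the state.
- arm.sense(): the state, without advancing time (a new reading comes with each control period).
- capture(name): name is "scene" or "side" or "wrist"; returns a dict with "frame" (384x512x3 uint8, red, green, blue), "fov_y" (degrees; the focal length in pixels is half the picture's height over the tangent of half this angle, whatever the lens; pixels are square), "cx", "cy" (the principal point, pixels), "position" and "rotation" of the camera in the world. Camera axes: x right, y up, looking along -z (the intrinsics and any distortion apply to the point x, -y, -z); pixel columns grow to the right and rows downward; lengths in m; the calibration is good to about 2 mm. A picture is of the moment at which its call begins. There is no depth.
- job_done(): hands the job in, once; it reports no verdict.
The state is a dict: "time_s": time; "joints": joint angles; "joint_velocities": joint speeds; "effort": joint torques, N m; "position": TCP position; "tool_rot": TCP orientation; "ft_force": force on the tool from outside, world axes, zero at the start; "torque": the same for the moment, N m; "opening": finger opening in m.
Only numpy, scipy, OpenCV 4.12 (cv2) and the standard library are available. Lean on these libraries where they do the work, as an engineer would, in place of code of your own. Each camera call takes 0.05 s, during which the arm holds its last target.

## Task

Shut down the specimen cutting table: holding the blue scraper block, push every chip off the table over its open front edge into the black chip tray (do not touch the chips with the fingers) and stand the scraper upright on the worktop again, clear of the machine. Only when all chips are in the tray, press both orange rail covers down until their catches hold them shut. Last, screw the knurled locking screw clockwise, regripping as often as needed, until it is fully home on its brass collar; leave the other things where they are.

Things in the scene. Friction and masses are not known exactly. Their poses are not given: they have to be found in the camera images.
- cutting_table: grey specimen cutting table, fixed to the worktop, about 215 (x) x 300 (y) mm. Origin: middle of its underside, on the worktop; z up, x away from its open front edge, y towards the left cover. The flat table top (z = 32 mm) spans x -60 to +75, y -70 to +70 mm; fences 11 mm high at the rear and both sides, open at the front (x = -60)
- table_edge (a point): middle of the open front edge of the table top, z = 32 mm
- chip_tray (a point): middle of the floor (z = 4 mm) of the black chip tray below the open front edge; inside 64 mm (table x) by 152 mm (table y), its front and side walls 24 mm high
- cover_left_hinge (a point): middle of the left cover's hinge line, at x -20, y +84, z 36 mm of the cutting table, the line along its x. The cover is 78 mm long along x (x -59 to +19), reaches 52 mm outward (+y) and its upper face shuts at z = 38 mm; past its edge, at y 141 to 150, x -32 to -8 mm, stands a spring catch, top z = 43 mm
- cover_right_hinge (a point): the same for the right cover, mirrored: at x -20, y -84, z 36 mm, reaching outward to -y
- scraper: blue scraper block on a black rubber foot, 0.15 kg, standing on the worktop; may be on either side of the machine. Weighted foot 44 mm (x) x 70 mm (y) x 13 mm high; above it a grip 22 mm (x) x 56 mm (y) up to z = 54 mm, to be gripped across x from above. Origin: middle of its underside, z up
- chip_1: chip (angular offcut, amber, brass-coloured or red), about 17 x 15 mm and 8 mm high, 12 g; origin: middle of its underside; 3 to 5 chips are present (absent ones give None throughout)
- chip_2: chip (angular offcut, amber, brass-coloured or red), about 17 x 15 mm and 8 mm high, 12 g; origin: middle of its underside; 3 to 5 chips are present (absent ones give None throughout)
- chip_3: chip (angular offcut, amber, brass-coloured or red), about 17 x 15 mm and 8 mm high, 12 g; origin: middle of its underside; 3 to 5 chips are present (absent ones give None throughout)
- chip_4: chip (angular offcut, amber, brass-coloured or red), about 17 x 15 mm and 8 mm high, 12 g; origin: middle of its underside; 3 to 5 chips are present (absent ones give None throughout)
- chip_5: chip (angular offcut, amber, brass-coloured or red), about 17 x 15 mm and 8 mm high, 12 g; origin: middle of its underside; 3 to 5 chips are present (absent ones give None throughout)
- cover_left (a joint): angle of the orange rail cover on the cutting table's +y side: 0 = shut and flat, grows as it rises (0.6 to 0.95 rad at the start). A light spring lifts it again unless it is pressed right down past its catch (the last 0.1 rad snaps), about 3 N at the free edge or 6 N at 28 mm from the hinge
- cover_right (a joint): the same for the rail cover on the -y side
- cover_left_edge (a point): middle of the free outer edge of the left cover, on its upper face, 52 mm from its hinge; moves with the cover
- cover_right_edge (a point): the same on the right cover
- locking_screw (a joint): turn of the knurled locking screw, rad: grows clockwise seen from above; stops at 15.7 = fully home (2.5 turns from 0; 0 to 2.5 at the start). It sinks 5 mm a turn; friction about 0.05 N m, stays where it is left
- screw_grip (a point): on the axis of the knurled locking screw, 13 mm above the underside of its head; the steel head is a vertical cylinder of 36 mm diameter, 24 mm high; when home its underside is at z = 67 mm on the brass collar (20 mm diameter); sinks with the screw. Stands at x +60, y -118 mm of the cutting table, on a 44 mm square block with its top at z = 55 mm
- lidded_jar: clear sample jar with lid, 60 mm diameter, 80 mm high, a bystander; origin: middle of its underside
- teal_lid: teal jar lid, 61 mm diameter, 11 mm high, a bystander; origin: middle of its underside
- white_lid: white jar lid, 50 mm diameter, 12 mm high, a bystander; origin: middle of its underside
- tape_roll: roll of masking tape lying flat, 103 mm diameter, 25 mm high, a bystander; origin: middle of its underside
Things that resemble listed ones, but are neither listed nor needed, are in the scene too. Leave any green or purple look-alike of the scraper alone.

How it is judged:
By the outcome, as a careful person would: the job done as asked, in the order asked, and still so for the second after the job is handed in, with the robot touching nothing.
Of chip_1, chip_2, chip_3, chip_4, chip_5 only 3 to 5 are there at a start; the rules pass over those that are not, and their reading is None.
At some moment in a run one of scraper may be knocked a few centimetres aside while the robot is not near it.
Once in a run the grip may slacken for a moment while it holds something.
It also fails if it takes over 208 s, if anything falls off the work surface, if the arm or the gripper's body presses on something with over 40 N, if the wrist force passes 120 N, or if a joint passes its speed limit or range.

## Working session

There is one attempt and no reset: what is moved stays moved. The work goes in short steps, Python scripts to look and compute and a tool call to move; the robot and the scene stay as the last step left them, time stands still between calls to the robot, and variables do not carry over. Pictures are saved under pics/ and viewed, and the job is handed in when it is done.

Besides the shell and the picture viewer there is one more tool, called after "Call:" as a command line: name --argument value ..., lists and objects as JSON in quotes. servo_tool: Moves the arm, as the interface text tells. Its arguments: {"type":"object","properties":{"targets":{"type":"array","items":{"type":"array"}},"squeeze":{"type":"number"}},"required":["targets"]}

```bash
mkdir -p pics; ls
cat > h.py <<'E'
import numpy as np, cv2, json
from plant import arm, capture, job_done
from scipy.spatial.transform import Rotation as R
def snap(n,f):
    c=capture(n); cv2.imwrite('pics/'+f+'.png',c['frame'][:,:,::-1]); 
    import pickle; pickle.dump(c,open('pics/'+f+'.pkl','wb')); return c
def load(f):
    import pickle; return pickle.load(open('pics/'+f+'.pkl','rb'))
def rm(c):
    r=np.array(c['rotation']); 
    return r if r.shape==(3,3) else R.from_rotvec(r).as_matrix() if r.size==3 else R.from_quat(r).as_matrix()
def foc(c): return c['frame'].shape[0]/2/np.tan(np.radians(c['fov_y'])/2)
def proj(c,p):
    q=(np.atleast_2d(p)-np.array(c['position']))@rm(c); f=foc(c)
    return np.c_[c['cx']+f*q[:,0]/-q[:,2], c['cy']-f*q[:,1]/-q[:,2]]
def unproj(c,uv,z):
    uv=np.atleast_2d(np.array(uv,float)); f=foc(c)
    d=np.c_[(uv[:,0]-c['cx'])/f,-(uv[:,1]-c['cy'])/f,-np.ones(len(uv))]@rm(c).T
    o=np.array(c['position']); t=(z-o[2])/d[:,2]
    return o+d*t[:,None]
E
python3 - <<'E'
from h import *
for n in ('scene','side','wrist'):
    c=snap(n,n+'0'); print(n,{k:v for k,v in c.items() if k!='frame'})
print(arm.sense(), arm.hold_point_z)
E
```

```text
pics
scene {'fov_y': 53.020331247999565, 'cx': 246.50232842245646, 'cy': 189.01496358883648, 'position': array([0.15985009, 0.56773715, 0.88035864]), 'rotation': array([ 0.2787431 , -0.92194337, -2.40131352])}
side {'fov_y': 49.597961254916584, 'cx': 262.6942353290682, 'cy': 192.55673750822862, 'position': array([0.18240607, 0.82821981, 0.69806742]), 'rotation': array([ 0.30983566, -1.30261882, -2.42765913])}
wrist {'fov_y': 60.21650261221854, 'cx': 261.171283973402, 'cy': 190.44729548975337, 'position': array([ 0.2454128 , -0.44288749,  0.37327869]), 'rotation': array([-0.28134712,  0.19945926, -1.21550569])}
{'time_s': 0.15, 'joints': array([-1.22698854e+00,  2.41237751e-01,  4.07711377e-03,  1.33519437e+00,
       -5.72984808e-06,  1.57079655e+00]), 'joint_velocities': array([ 0.00134549, -0.00284202,  0.00285371, -0.00068502,  0.00111334,
        0.00113474]), 'effort': array([ 3.54351914e-05, -3.72635007e+01,  2.52638340e+01,  1.23481062e-02,
        1.69853347e-04, -1.17918680e-05]), 'position': array([ 0.16838199, -0.47031055,  0.23063512]), 'tool_rot': array([-3.09377625e+00, -5.37133218e-01,  4.27474391e-04]), 'ft_force': array([-0.18581704,  0.80689222, -0.47357341]), 'torque': array([0.06284323, 0.01579752, 0.02853208]), 'opening': 0.08536605382656906} 0.0187
```

View pics/scene0.png

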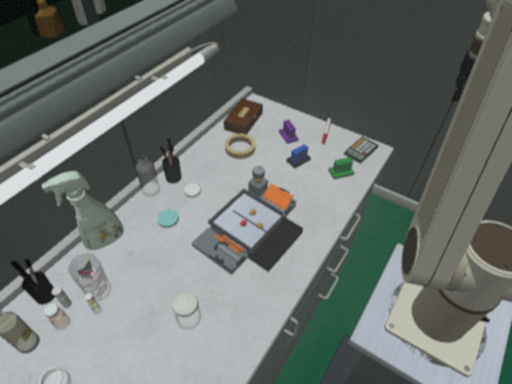

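View pics/side0.png

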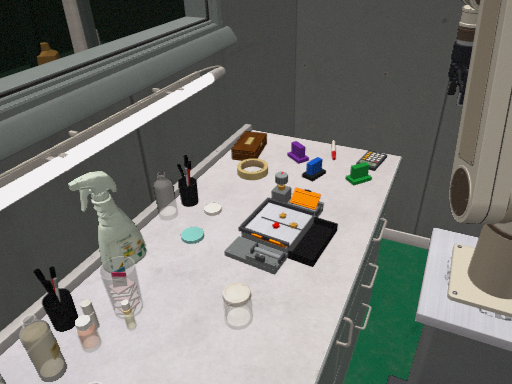

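View pics/wrist0.png

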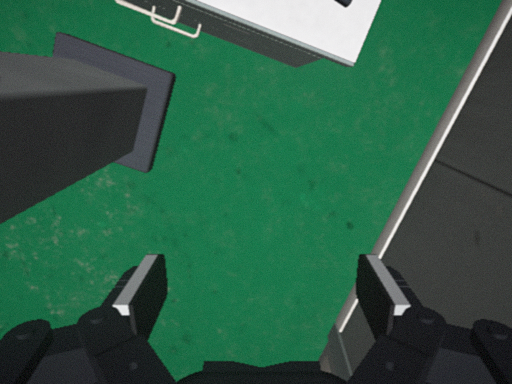

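Run:
```python
from h import *
for n,(x0,y0,x1,y1) in {'scene0':(180,120,380,280),'side0':(215,125,395,280)}.items():
    im=cv2.imread(f'pics/{n}.png')[y0:y1,x0:x1]; im=cv2.resize(im,None,fx=4,fy=4,interpolation=cv2.INTER_CUBIC)
    for k in range((x0+19)//20*20,x1,20): cv2.putText(im,str(k),((k-x0)*4,10),0,.35,(0,0,255)); cv2.line(im,((k-x0)*4,0),((k-x0)*4,5),(0,0,255))
    for k in range((y0+19)//20*20,y1,20): cv2.putText(im,str(k),(0,(k-y0)*4),0,.35,(0,0,255))
    cv2.imwrite(f'pics/{n}_z.png',im)
```

```text
(no output)
```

View pics/scene0_z.png

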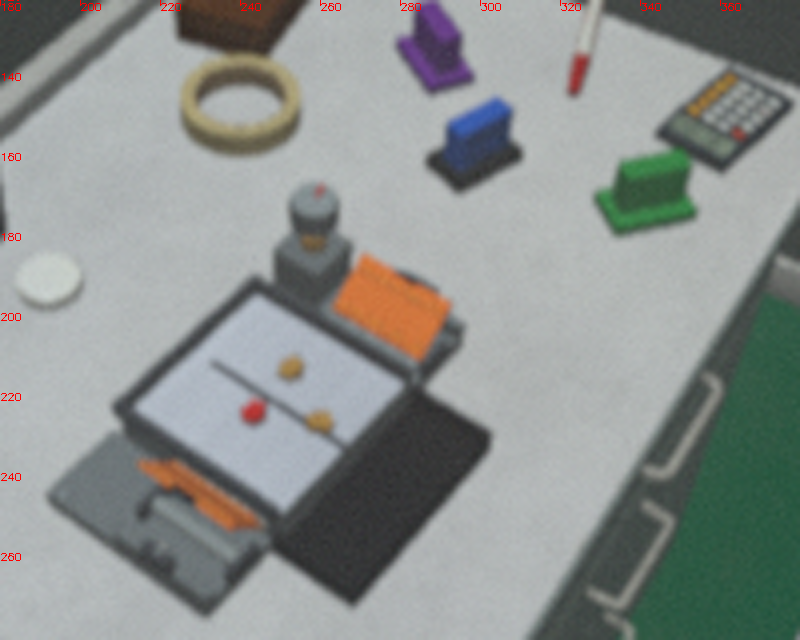

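View pics/side0_z.png

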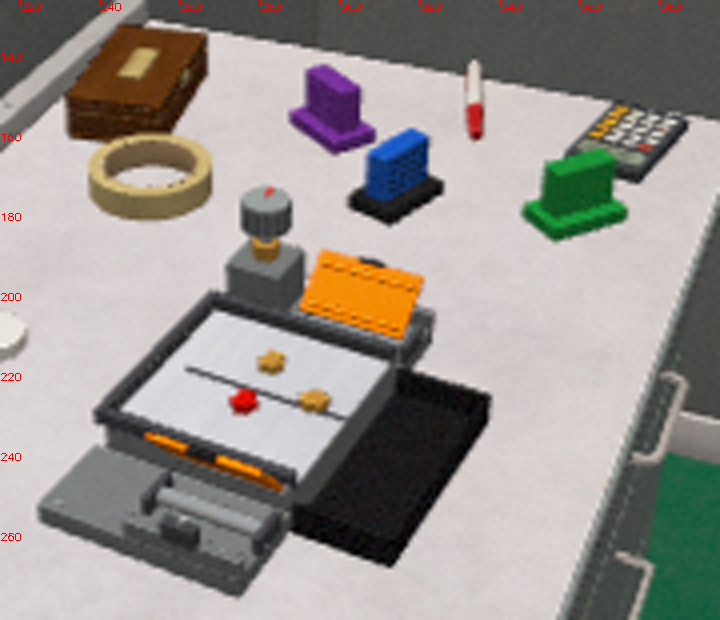

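Run:
```python
from h import *
c=load('scene0'); s=load('side0')
def zs(c,p,z,o): return unproj(c,[[o[0]+a/4,o[1]+b/4] for a,b in p],z)[:,:2].round(4)
o=(180,120);q=(215,125)
print('front corners',zs(c,[(400,380),(283,510)],.032,o), zs(s,[(385,365),(300,487)],.032,q))
print('rear',zs(c,[(255,278),(118,408)],.043,o), zs(s,[(215,293),(98,413)],.043,q))
print('screw top',zs(c,[(315,198)],.1,o),zs(s,[(267,203)],.1,q))
print('scraper foot',zs(c,[(430,160),(460,190),(520,155)],.013,o),zs(s,[(349,200),(390,216),(442,183)],.013,q))
print('scraper top',zs(c,[(447,123),(498,100),(510,110),(457,135)],.054,o),zs(s,[(367,150),(375,158),(428,137),(415,129)],.054,q))
print('chips',zs(c,[(291,368),(320,420),(253,411)],.036,o),zs(s,[(270,362),(314,400),(243,401)],.036,q))
```

```text
front corners [[ 0.4528 -0.0373]
 [ 0.461   0.0981]] [[ 0.4495 -0.033 ]
 [ 0.4561  0.1048]]
rear [[ 0.585  -0.0514]
 [ 0.5952  0.0987]] [[ 0.5824 -0.0522]
 [ 0.5955  0.1011]]
screw top [[ 0.5639 -0.0967]] [[ 0.5596 -0.0919]]
scraper foot [[ 0.5551 -0.2599]
 [ 0.518  -0.2434]
 [ 0.4973 -0.3063]] [[ 0.556  -0.2555]
 [ 0.5179 -0.2449]
 [ 0.4959 -0.3098]]
scraper top [[ 0.5465 -0.2652]
 [ 0.526  -0.3121]
 [ 0.5124 -0.3069]
 [ 0.5331 -0.2574]] [[ 0.547  -0.2682]
 [ 0.5369 -0.2586]
 [ 0.5093 -0.307 ]
 [ 0.5231 -0.3157]]
chips [[ 0.52   -0.0008]
 [ 0.4788  0.0258]
 [ 0.5209  0.0451]] [[ 0.5194 -0.0009]
 [ 0.4776  0.026 ]
 [ 0.5193  0.0451]]
```

```bash
cat >> h.py <<'E'
def yawof(s=None):
    s=s or arm.sense(); y=R.from_rotvec(s['tool_rot']).as_matrix()[:,1]; return np.degrees(np.arctan2(y[1],y[0]))
def plan(p,yaw):
    """yaw: world angle (deg) of tool y axis; prints turn (deg, rotvec in tool) and the shift in tool axes before/after turn (cm)"""
    s=arm.sense(); M=R.from_rotvec(s['tool_rot']); a=np.radians(yaw)
    y=np.array([np.cos(a),np.sin(a),0]); z=np.array([0,0,-1.]); T=np.c_[np.cross(y,z),y,z]
    rv=np.degrees((M.inv()*R.from_matrix(T)).as_rotvec())
    d=(np.array(p)-s['position'])*100
    print('t',round(s['time_s'],2),'pos',s['position'].round(4),'yaw',round(yawof(s),2),'F',s['ft_force'].round(1),'open',round(s['opening'],4))
    print('turn',rv.round(2),'shift now-axes',(M.as_matrix().T@d).round(2),'after-axes',(T.T@d).round(2))
E
python3 - <<'E'
from h import *
plan([.47,-.27,.22],-23.6)
E
```

```text
t 0.15 pos [ 0.1684 -0.4703  0.2306] yaw -70.3 F [-0.2  0.8 -0.5] open 0.0854
turn [-8.00e-02 -4.00e-02 -4.67e+01] shift now-axes [35.15 -8.69  1.08] after-axes [30.43 19.62  1.06]
```

Call:
servo_tool --targets '[[[0,0,-7.8],[4.5,-0.5,0],-1],[[0,0,-7.8],[4.5,0,0],-1],[[0,0,-7.8],[4.5,0.5,0],-1],[[0,0,-7.8],[4.5,1.2,0],-1],[[0,0,-7.8],[4.5,2,0],-1],[[0,0,-7.7],[4.5,2,0],-1],[[0,0,0],[3,2,0],-1],[[0,0,0],[0,0,0],-1]]'

```text
time_s: 0.95
position: [0.4494, -0.3088, 0.2268]
tool_rot: [-2.602, -1.752, 0.001]
ft_force: [-1.3, -0.8, -0.7]
opening: 0.0857
```

Run:
```python
from h import *
plan([.47,-.27,.22],-23.6); c=snap('wrist','w1'); print(c['position'],arm.sense()['joints'].round(2))
```

```text
t 0.95 pos [ 0.4494 -0.3088  0.2268] yaw -22.09 F [-1.3 -0.8 -0.7] open 0.0857
turn [-0.28 -0.13  1.51] shift now-axes [4.37 0.45 0.69] after-axes [4.38 0.33 0.68]
[ 0.48072766 -0.23366682  0.36976257] [-0.61  0.34  0.12  1.36  0.    1.35]
```

View pics/w1.png

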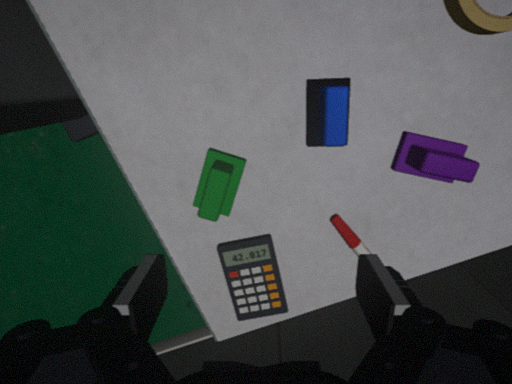

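Run:
```python
from h import *
c=load('w1')
x0,y0,x1,y1=270,50,390,170
im=cv2.resize(c['frame'][y0:y1,x0:x1,::-1],None,fx=5,fy=5,interpolation=cv2.INTER_CUBIC); cv2.imwrite('pics/w1z.png',im)
```

```text
(no output)
```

View pics/w1z.png

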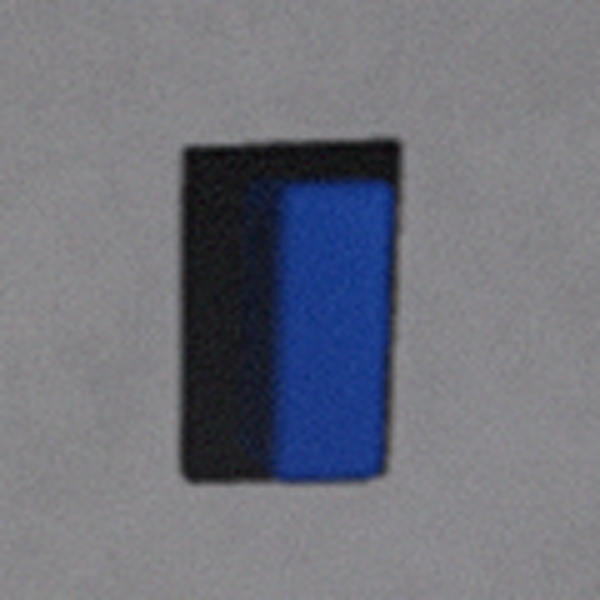

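Run:
```python
from h import *
c=load('w1')
f=lambda p,z: unproj(c,[[270+a/5,50+b/5] for a,b in p],z)[:,:2]
t=f([(283,182),(397,182),(385,482),(274,482)],.054); b=f([(186,148),(400,142),(184,478)],.013)
print(t.round(4),t.mean(0)); print(b.round(4)); print('foot ctr',(b[1]+b[2])/2)
for a,e in ((t[3],t[0]),(t[2],t[1]),(b[2],b[0])): d=a-e; print(np.linalg.norm(d),np.degrees(np.arctan2(d[1],d[0])))
for a,e in ((t[0],t[1]),(t[3],t[2]),(b[0],b[1])): d=a-e; print(np.linalg.norm(d),np.degrees(np.arctan2(d[1],d[0])))
```

```text
[[ 0.5324 -0.2605]
 [ 0.5516 -0.2683]
 [ 0.533  -0.3202]
 [ 0.5133 -0.3122]] [ 0.53256951 -0.29031449]
[[ 0.5229 -0.2503]
 [ 0.5637 -0.2656]
 [ 0.4997 -0.3142]]
foot ctr [ 0.53166814 -0.28991479]
0.055082160594323526 -110.31411505427657
0.05508711456393706 -109.66896808971649
0.0680167739643358 -109.94078587555188
0.020703191770358474 157.91333028293542
0.02132321197954686 157.9609571997715
0.043568560659844796 159.43394912147696
```

Call:
servo_tool --targets '[[[0,0,0],[4,0.3,-2],-1],[[0,0,0],[5,0.3,-2],-1],[[0,0,0],[4,0.3,-2],-1],[[0,0,0],[0,0,0],-1]]'

```text
time_s: 1.4
position: [0.5033, -0.1936, 0.286]
tool_rot: [-2.607, -1.734, 0.01]
ft_force: [-0.5, -0.1, -0.7]
opening: 0.0856
```

Run:
```python
from h import *
c=snap('wrist','w2'); s=arm.sense(); print(c['position'],s['position'],s['time_s'])
cv2.imwrite('pics/w2z.png',cv2.resize(c['frame'][:,:,::-1],(800,600),interpolation=cv2.INTER_CUBIC))
```

```text
[ 0.53662129 -0.11893844  0.42883761] [ 0.50190172 -0.19510139  0.28458799] 1.45
```

View pics/w2z.png

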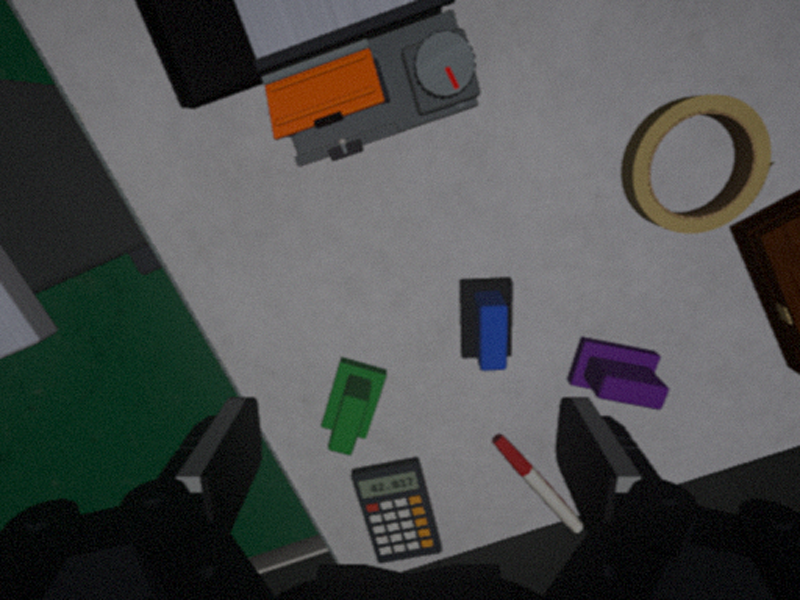

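Call:
servo_tool --targets '[[[0,0,0],[5,2,-0.5],-1],[[0,0,0],[5,2,-0.5],-1],[[0,0,0],[5,2,-0.5],-1],[[0,0,0],[0,0,0],-1]]'

```text
time_s: 1.85
position: [0.6092, -0.0918, 0.294]
tool_rot: [-2.618, -1.709, 0.026]
ft_force: [0.6, -1.0, -0.4]
opening: 0.0855
```

Run:
```python
from h import *
c=snap('wrist','w3'); s=arm.sense(); print(c['position'],s['position'],s['time_s'])
cv2.imwrite('pics/w3z.png',cv2.resize(c['frame'][:,:,::-1],(800,600),interpolation=cv2.INTER_CUBIC))
```

```text
[ 0.64534687 -0.01737803  0.43620585] [ 0.60734108 -0.09410107  0.29410821] 1.9
```

View pics/w3z.png

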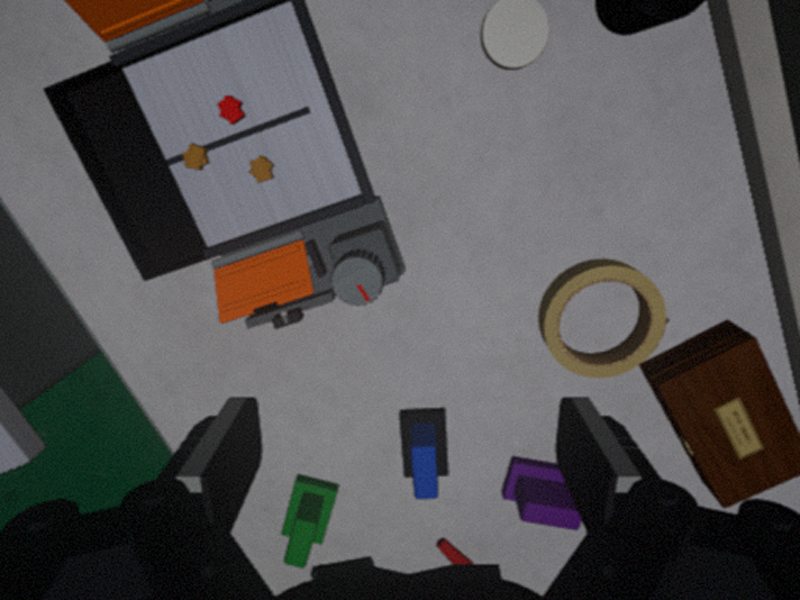

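```bash
cat >> h.py <<'E'
def m2w(P,q):
    P=np.atleast_2d(np.array(P,float))/1000; a=np.radians(q[2]); c,s=np.cos(a),np.sin(a)
    return np.c_[q[0]+c*P[:,0]-s*P[:,1], q[1]+s*P[:,0]+c*P[:,1], P[:,2]]
def w2m(p,q):
    p=np.atleast_2d(p); a=np.radians(q[2]); c,s=np.cos(a),np.sin(a); d=p[:,:2]-np.array(q[:2])
    return np.c_[c*d[:,0]+s*d[:,1], -s*d[:,0]+c*d[:,1]]*1000
E
python3 - <<'E'
from h import *
from scipy.optimize import least_squares
w,c,s=load('w3'),load('scene0'),load('side0')
ob=[(w,(207*.64,249*.64),(-60,-70,32)),(w,(125*.64,65*.64),(-60,70,32)),(w,(362*.64,195*.64),(75,-70,43)),(w,(296*.64,3*.64),(75,70,43)),
(w,(147*.64,279*.64),(-127,-79,24)),(w,(48*.64,90*.64),(-127,79,24)),
(c,(280,215),(-60,-70,32)),(c,(250.7,247.5),(-60,70,32)),(s,(311,216),(-60,-70,32)),(s,(290,246.5),(-60,70,32))]
f=lambda q:np.concatenate([proj(cc,m2w(P,q))[0]-np.array(uv) for cc,uv,P in ob])
r=least_squares(f,[.515,.03,-4],loss='soft_l1'); q=r.x; print(q, f(q).reshape(-1,2).round(1))
o=w['frame'][:,:,::-1].copy(); o=cv2.resize(o,(1024,768),interpolation=cv2.INTER_CUBIC)
def pl(P): cv2.polylines(o,[(proj(w,m2w(P,q))*2).astype(int)],False,(0,255,0),1)
pl([(75,-70,32),(-60,-70,32),(-60,70,32),(75,70,32),(75,-70,32)]); pl([(-60,-76,24),(-127,-76,24),(-127,76,24),(-60,76,24)])
for z in(67+24,67+24+12): pl([(60+18*np.cos(t),-118+18*np.sin(t),z) for t in np.linspace(0,6.3,30)])
pl([(38,-140,55),(82,-140,55),(82,-96,55),(38,-96,55),(38,-140,55)])
cv2.imwrite('pics/ov.png',o[:460,:600])
ch=w2m(unproj(w,np.array([(231,109),(195,156),(262,168)])*.64,.036),q); print(ch)
for z in (.091,.095,.099,.103): print(z,w2m(unproj(w,[(356*.64,276*.64)],z),q))
np.save('q.npy',q)
E
```

```text
[ 0.51703927  0.02532685 -5.41299108] [[ 1.  -0.4]
 [ 0.3  2.6]
 [ 1.5  1.8]
 [-1.5 -2.8]
 [-1.2  0.7]
 [-0.9 -1. ]
 [ 0.9  0. ]
 [-1.4  0.2]
 [ 0.5 -1. ]
 [-2.4 -1.6]]
[[  3.01103971  20.38236572]
 [-36.94912931  -1.46027061]
 [  7.80130653 -25.46442352]]
0.091 [[  58.00862597 -114.2305759 ]]
0.095 [[  58.86325031 -113.25933036]]
0.099 [[  59.71787465 -112.28808483]]
0.103 [[  60.57249899 -111.31683929]]
```

View pics/ov.png

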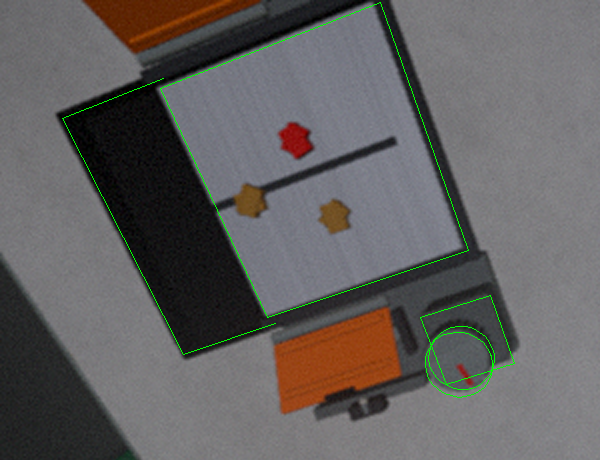

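Run:
```python
from h import *
plan([.532,-.290,.11],-20.5)
```

```text
t 1.9 pos [ 0.6073 -0.0941  0.2941] yaw -23.87 F [ 0.2 -0.8 -0.4] open 0.0855
turn [-1.29  0.44 -3.36] shift now-axes [-20.81   1.45  18.56] after-axes [-20.99  -0.2   18.41]
```

Call:
servo_tool --targets '[[[-1.3,0.4,-3.4],[-4.5,0,1],-1],[[0,0,0],[-4.5,0,3],-1],[[0,0,0],[-4.5,0,3],-1],[[0,0,0],[-4,0,3.5],-1],[[0,0,0],[-2.5,0,3.5],-1],[[0,0,0],[0,0,2],-1],[[0,0,0],[0,0,0],-1]]'

```text
time_s: 2.6
position: [0.5216, -0.2893, 0.1354]
tool_rot: [-2.594, -1.77, 0.012]
ft_force: [-1.0, 0.2, 0.9]
opening: 0.0857
```

Run:
```python
from h import *
plan([.532,-.290,.026],-20.5);c=snap('wrist','w4')
```

```text
t 2.6 pos [ 0.5216 -0.2893  0.1354] yaw -21.41 F [-1.   0.2  0.9] open 0.0857
turn [-0.31  0.31 -0.91] shift now-axes [ 0.37  1.06 10.94] after-axes [ 0.3   1.   10.94]
```

View pics/w4.png

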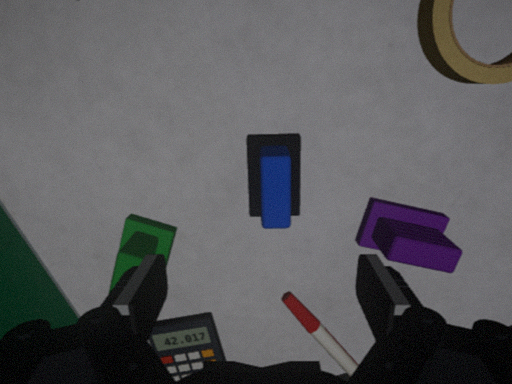

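Run:
```python
from h import *
c=load('w4')
t=unproj(c,[(262,156),(291,155),(290,227),(262,227)],.054)[:,:2]; b=unproj(c,[(248,135),(300,134),(249,216),(299,216)],.013)[:,:2]
print(t.round(4),t.mean(0),b.mean(0))
d=t[0]-t[1]+t[3]-t[2]; print(np.degrees(np.arctan2(d[1],d[0]))); d=t[3]-t[0]+t[2]-t[1];print(np.degrees(np.arctan2(d[1],d[0]))+90)
d=b[2]-b[0];print(np.degrees(np.arctan2(d[1],d[0]))+90)
```

```text
[[ 0.5331 -0.2604]
 [ 0.5519 -0.267 ]
 [ 0.5329 -0.318 ]
 [ 0.5135 -0.3105]] [ 0.53284514 -0.28896806] [ 0.53235427 -0.2893404 ]
159.6899490882745
-20.93466375844814
-21.435964322487294
```

Call:
servo_tool --targets '[[[-0.3,0.3,-0.6],[0.4,1.05,2],-0.2],[[0,0,0],[0,0,3.5],-0.2],[[0,0,0],[0,0,2],-0.2],[[0,0,0],[0,0,0],-0.2]]'

```text
time_s: 3.05
position: [0.5347, -0.2953, 0.0683]
tool_rot: [2.579, 1.771, 0.007]
ft_force: [0.1, -0.1, -0.3]
opening: 0.0513
```

Run:
```python
from h import *
plan([.5325,-.289,.026],-20.8)
```

```text
t 3.05 pos [ 0.5347 -0.2953  0.0683] yaw -21.04 F [ 0.1 -0.1 -0.3] open 0.0513
turn [ 0.78  0.22 -0.24] shift now-axes [ 0.53 -0.49  4.22] after-axes [ 0.51 -0.43  4.23]
```

Call:
servo_tool --targets '[[[0.8,0.2,0],[0.5,-0.45,1],-0.2],[[0,0,0],[0,0,1.5],-0.2],[[0,0,0],[0,0,1],-0.2],[[0,0,0],[0,0,0],-0.2]]'

```text
time_s: 3.45
position: [0.5354, -0.2903, 0.0387]
tool_rot: [2.584, 1.775, 0.005]
ft_force: [0.0, 0.8, -0.3]
opening: 0.0511
```

Run:
```python
from h import *
plan([.5325,-.289,.026],-20.8)
```

```text
t 3.45 pos [ 0.5354 -0.2903  0.0387] yaw -21.03 F [ 0.   0.8 -0.3] open 0.0511
turn [ 0.45  0.07 -0.23] shift now-axes [ 0.02 -0.33  1.27] after-axes [ 0.02 -0.32  1.27]
```

Call:
servo_tool --squeeze 60 --targets '[[[0.4,0,0],[0,-0.3,0.8],-0.2],[[0,0,0],[0,0,0.4],-0.2],[[0,0,0],[0,0,0],1],[[0,0,0],[0,0,0],1],[[0,0,0],[0,0,0],1],[[0,0,0],[0,0,0],1]]'

```text
time_s: 4.05
position: [0.5339, -0.2896, 0.0286]
tool_rot: [2.586, 1.777, 0.001]
ft_force: [-0.9, -0.1, -1.2]
opening: 0.0212
```

Run:
```python
from h import *
plan([.5325,-.289,.026],-20.8)
```

```text
t 4.05 pos [ 0.5339 -0.2896  0.0286] yaw -21.0 F [-0.9 -0.1 -1.2] open 0.0212
turn [ 0.22  0.09 -0.2 ] shift now-axes [ 0.01 -0.16  0.26] after-axes [ 0.01 -0.16  0.26]
```

Run:
```python
from h import *
q=np.load('q.npy')
for P in [(-105,-170,90),(-105,-8,90),(48,-8,80)]:
    w=m2w([P],q)[0]; print(w); plan(w,q[2])
```

```text
[ 0.39647071 -0.13400998  0.09      ]
t 4.05 pos [ 0.5339 -0.2896  0.0286] yaw -21.0 F [-0.9 -0.1 -1.2] open 0.0212
turn [  0.21   0.12 -15.59] shift now-axes [  9.59 -18.39  -6.23] after-axes [ 14.19 -15.15  -6.14]
[0.41175283 0.0272676  0.09      ]
t 4.05 pos [ 0.5339 -0.2896  0.0286] yaw -21.0 F [-0.9 -0.1 -1.2] open 0.0212
turn [  0.21   0.12 -15.59] shift now-axes [ 25.19 -22.74  -6.27] after-axes [ 30.39 -15.15  -6.14]
[0.56407054 0.01283449 0.08      ]
t 4.05 pos [ 0.5339 -0.2896  0.0286] yaw -21.0 F [-0.9 -0.1 -1.2] open 0.0212
turn [  0.21   0.12 -15.59] shift now-axes [29.31 -8.01 -5.22] after-axes [30.39  0.15 -5.14]
```

Call:
servo_tool --targets '[[[0,0,0],[0,0,-2],1],[[0,0,0],[0,0,-3],1],[[0,0,-5],[1.5,-2,-2],1],[[0,0,-5],[3,-4,0],1],[[0,0,-5],[3,-4,0],1],[[0,0,0],[3,-4,0],1],[[0,0,0],[2,-2,0],1],[[0,0,0],[0,0,0],1]]'

```text
time_s: 4.85
position: [0.3964, -0.1319, 0.0982]
tool_rot: [2.323, 2.11, 0.002]
ft_force: [0.6, -1.0, -2.2]
opening: 0.0212
```

Run:
```python
from h import *
q=np.load('q.npy')
for P in [(-105,-170,90),(-105,-8,90)]:
    w=m2w([P],q)[0]; print(w); plan(w,q[2])
c=snap('wrist','w5')
```

```text
[ 0.39647071 -0.13400998  0.09      ]
t 4.85 pos [ 0.3964 -0.1319  0.0982] yaw -5.5 F [ 0.6 -1.  -2.2] open 0.0212
turn [ 0.17  0.07 -0.08] shift now-axes [-0.21  0.03  0.82] after-axes [-0.21  0.03  0.82]
[0.41175283 0.0272676  0.09      ]
t 4.85 pos [ 0.3964 -0.1319  0.0982] yaw -5.5 F [ 0.6 -1.  -2.2] open 0.0212
turn [ 0.17  0.07 -0.08] shift now-axes [1.599e+01 1.000e-02 8.000e-01] after-axes [15.99  0.03  0.82]
```

View pics/w5.png

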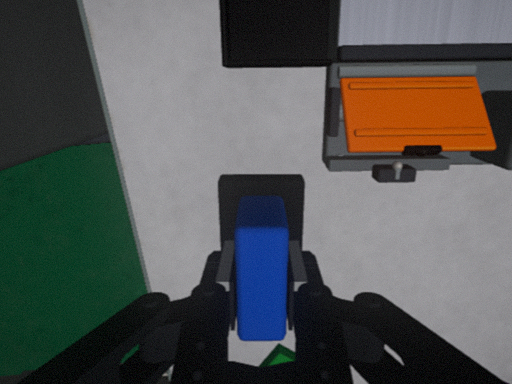

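Call:
servo_tool --targets '[[[0,0,0],[4,0,0],1],[[0,0,0],[5,0,0],1],[[0,0,0],[4,0,0],1],[[0,0,0],[2,0,0],1],[[0,0,0],[0,0,0],1]]'

```text
time_s: 5.4
position: [0.4234, 0.0167, 0.1005]
tool_rot: [2.323, 2.09, 0.016]
ft_force: [0.7, -0.5, -0.7]
opening: 0.0213
```

Run:
```python
from h import *
q=np.load('q.npy')
c=load('w5'); print(w2m(unproj(c,[(340,45)],.032),q), 'tray corner',w2m(unproj(c,[(224,66),(334,66)],.024),q))
for P in [(-105,-8,90),(48,-8,80)]:
    w=m2w([P],q)[0]; print(w); plan(w,q[2])
c=snap('wrist','w6'); c=snap('side','s6')
```

```text
[[-59.20897122 -67.55300435]] tray corner [[-127.72657526  -78.60117423]
 [ -60.23393696  -78.68894027]]
[0.41175283 0.0272676  0.09      ]
t 5.4 pos [0.4234 0.0167 0.1005] yaw -6.05 F [ 0.7 -0.5 -0.7] open 0.0213
turn [ 1.08  0.21 -0.64] shift now-axes [ 0.93 -1.29  1.03] after-axes [ 0.94 -1.26  1.05]
[0.56407054 0.01283449 0.08      ]
t 5.4 pos [0.4234 0.0167 0.1005] yaw -6.05 F [ 0.7 -0.5 -0.7] open 0.0213
turn [ 1.08  0.21 -0.64] shift now-axes [ 1.11 13.99  2.31] after-axes [ 0.94 14.04  2.05]
```

View pics/w6.png

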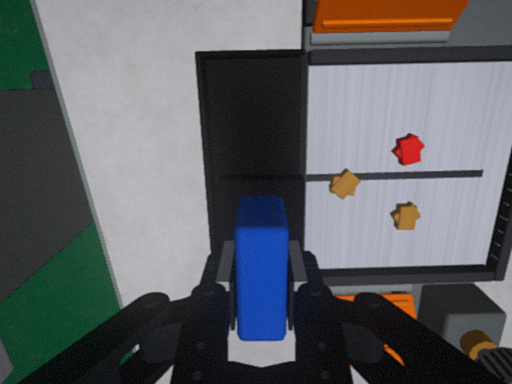

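Run:
```python
from h import *
q=np.load('q.npy'); c=load('w6')
print(w2m(unproj(c,[(308,63),(306,270),(492,267),(511,62)],.032),q))
print('chips',w2m(unproj(c,[(409,150),(345,184),(406,216)],.036),q))
```

```text
[[-62.12230438  72.90138892]
 [-58.68546854 -69.29380955]
 [ 79.59020672 -69.89627337]
 [ 60.52419448  72.19462584]]
chips [[  3.82778097  20.08968492]
 [-35.69284019  -2.05592209]
 [  7.88772991 -25.77816215]]
```

Run:
```python
from h import *
q=np.load('q.npy')
w=m2w([(44,-3,64)],q)[0]; print(w); plan(w,q[2])
```

```text
[0.56056005 0.01818953 0.064     ]
t 5.5 pos [0.4227 0.0148 0.1004] yaw -6.2 F [ 0.1  0.6 -0.6] open 0.0209
turn [ 1.03  0.27 -0.79] shift now-axes [ 1.84 13.6   3.87] after-axes [ 1.63 13.69  3.64]
```

Call:
servo_tool --targets '[[[1,0.3,-0.8],[1.6,3,0],1],[[0,0,0],[0,4,0],1],[[0,0,0],[0,4,0],1],[[0,0,0],[0,2,0],1],[[0,0,0],[0,0,0],1]]'

```text
time_s: 6.0
position: [0.557, 0.0092, 0.0978]
tool_rot: [-2.333, -2.102, 0.008]
ft_force: [-0.2, 1.2, -1.1]
opening: 0.0212
```

Run:
```python
from h import *
q=np.load('q.npy')
w=m2w([(44,-3,64)],q)[0]; print(w); plan(w,q[2])
c=snap('wrist','w7')
```

```text
[0.56056005 0.01818953 0.064     ]
t 6.0 pos [0.557  0.0092 0.0978] yaw -5.96 F [-0.2  1.2 -1.1] open 0.0212
turn [-0.23  0.17 -0.55] shift now-axes [0.94 0.27 3.38] after-axes [0.93 0.27 3.38]
```

View pics/w7.png

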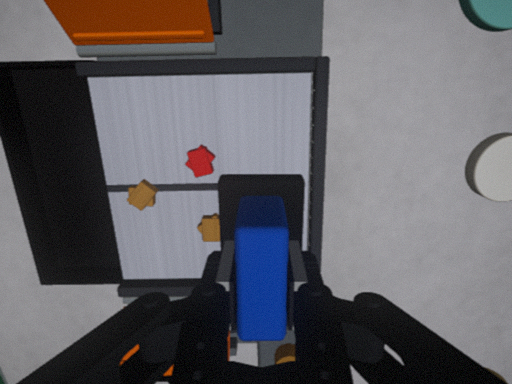

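Call:
servo_tool --targets '[[[-0.2,0,-0.4],[0.9,0.4,0],1],[[0,0,0],[0,0,1],1],[[0,0,0],[0,0,1],1],[[0,0,0],[0,0,0],1]]'

```text
time_s: 6.45
position: [0.5564, 0.0163, 0.0752]
tool_rot: [-2.327, -2.107, 0.012]
ft_force: [-0.4, 0.4, -1.8]
opening: 0.0207
```

Run:
```python
from h import *
q=np.load('q.npy')
w=m2w([(46,-3,63)],q)[0]; print(w); plan(w,q[2])
c=snap('wrist','w8')
```

```text
[0.56255113 0.01800086 0.063     ]
t 6.45 pos [0.5564 0.0163 0.0752] yaw -5.69 F [-0.4  0.4 -1.8] open 0.0207
turn [-0.39  0.23 -0.28] shift now-axes [0.23 0.61 1.21] after-axes [0.22 0.6  1.22]
```

View pics/w8.png

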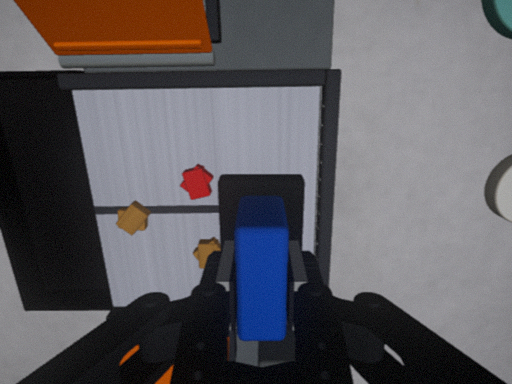

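Call:
servo_tool --targets '[[[-0.4,0.2,-0.2],[0.2,0.5,0],1],[[0,0,0],[0,0.1,0.6],1],[[0,0,0],[0,0,0.4],1],[[0,0,0],[0,0,0],1]]'

```text
time_s: 6.9
position: [0.5631, 0.0183, 0.0656]
tool_rot: [2.323, 2.113, 0.002]
ft_force: [-0.4, 0.1, -1.9]
opening: 0.0214
```

Run:
```python
from h import *
q=np.load('q.npy')
w=m2w([(46,-3,63)],q)[0]; print(w); plan(w,q[2])
c=snap('wrist','w9'); c=snap('side','s9')
cv2.imwrite('pics/s9z.png',cv2.resize(c['frame'][125:285,215:395,::-1],None,fx=4,fy=4,interpolation=cv2.INTER_CUBIC))
```

```text
[0.56255113 0.01800086 0.063     ]
t 6.9 pos [0.5631 0.0183 0.0656] yaw -5.43 F [-0.4  0.1 -1.9] open 0.0214
turn [ 0.12  0.01 -0.01] shift now-axes [-0.03 -0.05  0.26] after-axes [-0.03 -0.05  0.26]
```

View pics/w9.png

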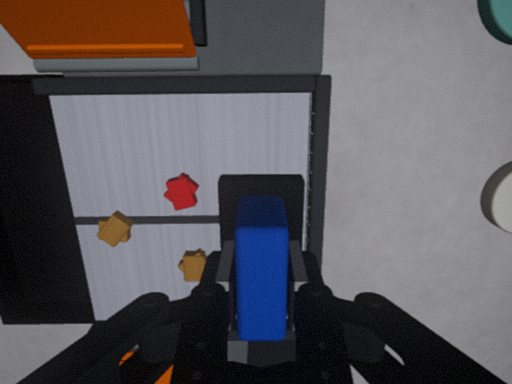

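View pics/s9z.png

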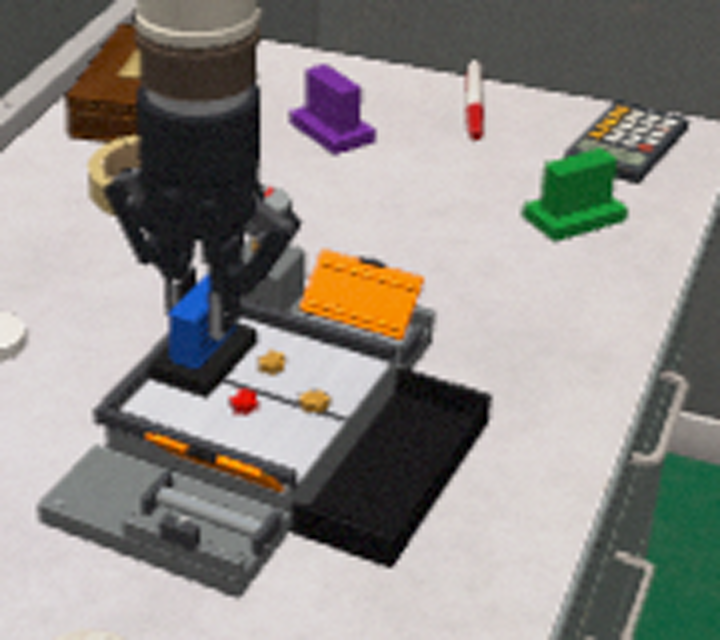

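Call:
servo_tool --targets '[[[0,0,0],[0,0,0.3],1],[[0,0,0],[0,-0.5,0.1],1],[[0,0,0],[0,-1,0],1],[[0,0,0],[0,-1,0],1]]'

```text
time_s: 7.4
position: [0.5384, 0.0206, 0.0619]
tool_rot: [2.322, 2.111, 0.005]
ft_force: [0.2, -0.3, -1.5]
opening: 0.021
```

Run:
```python
from h import *
q=np.load('q.npy')
w=m2w([(-44,-3,62)],q)[0]; print(w); plan(w,q[2])
```

```text
[0.47295248 0.02649093 0.062     ]
t 7.4 pos [0.5384 0.0206 0.0619] yaw -5.45 F [ 0.2 -0.3 -1.5] open 0.021
turn [ 0.27 -0.01 -0.04] shift now-axes [-0.04 -6.57 -0.04] after-axes [-0.03 -6.57 -0.01]
```

Call:
servo_tool --targets '[[[0.2,0,0],[0,-1,0],1],[[0,0,0],[0,-1,0],1],[[0,0,0],[0,-1,0],1],[[0,0,0],[0,-1,0],1],[[0,0,0],[0,0,0],1]]'

```text
time_s: 7.9
position: [0.4913, 0.0249, 0.0622]
tool_rot: [-2.323, -2.113, 0.002]
ft_force: [-0.2, 0.1, -1.4]
opening: 0.0209
```

Run:
```python
from h import *
q=np.load('q.npy')
w=m2w([(-44,-3,62)],q)[0]; print(w); plan(w,q[2])
c=snap('wrist','w10')
```

```text
[0.47295248 0.02649093 0.062     ]
t 7.9 pos [0.4913 0.0249 0.0622] yaw -5.42 F [-0.2  0.1 -1.4] open 0.0209
turn [-0.1   0.   -0.01] shift now-axes [-0.02 -1.84  0.03] after-axes [-0.02 -1.84  0.02]
```

View pics/w10.png

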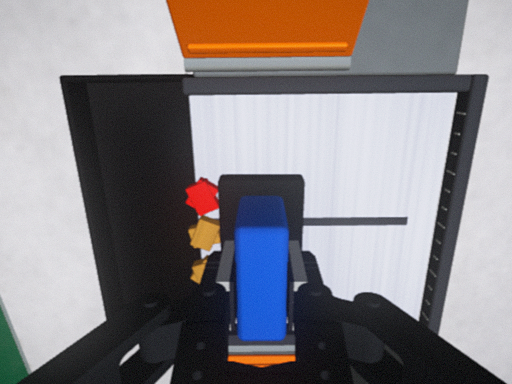

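Call:
servo_tool --targets '[[[0,0,0],[0,-0.8,0],1],[[0,0,0],[0,-0.8,0],1],[[0,0,0],[0,-0.8,0],1],[[0,0,0],[0,0,0],1],[[0,0,0],[0,0,0],1]]'

```text
time_s: 8.45
position: [0.4674, 0.0273, 0.0627]
tool_rot: [2.324, 2.113, 0.002]
ft_force: [0.0, 1.1, -0.9]
opening: 0.0206
```

Run:
```python
from h import *
q=np.load('q.npy')
w=m2w([(-44,-3,62)],q)[0]; print(w); plan(w,q[2])
c=snap('wrist','w11')
```

```text
[0.47295248 0.02649093 0.062     ]
t 8.45 pos [0.4674 0.0273 0.0627] yaw -5.43 F [ 0.   1.1 -0.9] open 0.0206
turn [ 0.07 -0.01 -0.02] shift now-axes [-0.03  0.56  0.07] after-axes [-0.03  0.56  0.07]
```

View pics/w11.png

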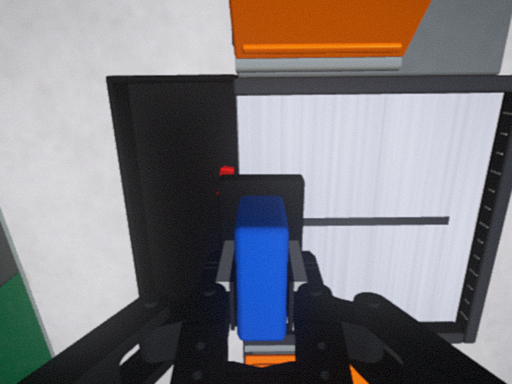

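Call:
servo_tool --targets '[[[0,0,0],[0,0,-1.5],1],[[0,0,0],[0,0,-2],1],[[0,0,0],[-3,3,-1],1],[[0,0,0],[-3,3,0],1],[[0,0,0],[0,0,0],1]]'

```text
time_s: 9.0
position: [0.5237, -0.0391, 0.1089]
tool_rot: [2.319, 2.118, 0.001]
ft_force: [-0.1, -0.6, -0.6]
opening: 0.0214
```

Run:
```python
from h import *
plan([.5,0,.1],-5.4)
c=snap('wrist','w12');c=snap('side','s12')
cv2.imwrite('pics/s12z.png',cv2.resize(c['frame'][125:285,215:395,::-1],None,fx=4,fy=4,interpolation=cv2.INTER_CUBIC))
```

```text
t 9.0 pos [ 0.5237 -0.0391  0.1089] yaw -5.2 F [-0.1 -0.6 -0.6] open 0.0214
turn [0.07 0.02 0.2 ] shift now-axes [ 3.68 -2.72  0.89] after-axes [ 3.67 -2.73  0.89]
```

View pics/w12.png

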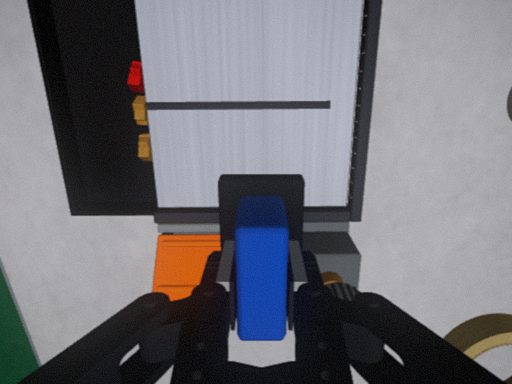

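View pics/s12z.png

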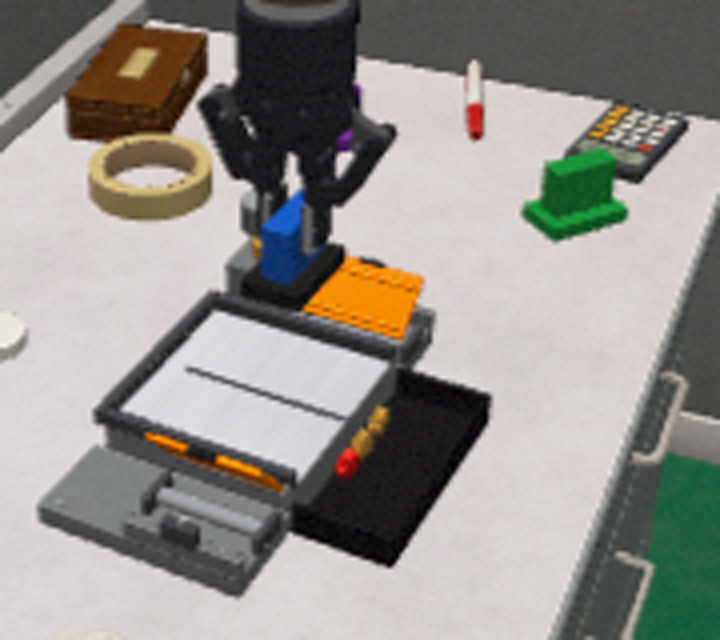

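Call:
servo_tool --targets '[[[0,0,0],[0,0,-2],1],[[0,0,0],[-1,0,-1],1],[[0,0,0],[-4,0,0],1],[[0,0,5],[-4,0,0],1],[[0,0,5],[-4,0.5,0],1],[[0,0,5],[-4,1,0],1],[[0,0,0],[-4,1,0],1],[[0,0,0],[0,0,0],1]]'

```text
time_s: 9.9
position: [0.4992, -0.2513, 0.1362]
tool_rot: [-2.566, -1.797, 0.013]
ft_force: [-0.9, 0.2, -1.8]
opening: 0.0208
```

Run:
```python
from h import *
plan([.525,-.275,.05],-20)
c=snap('side','s13')
```

```text
t 9.9 pos [ 0.4992 -0.2513  0.1362] yaw -20.0 F [-0.9  0.2 -1.8] open 0.0208
turn [-0.71  0.1  -0.  ] shift now-axes [-1.33  3.34  8.58] after-axes [-1.35  3.23  8.62]
```

View pics/s13.png

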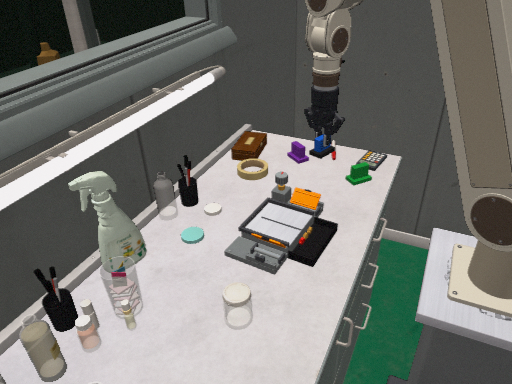

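Call:
servo_tool --targets '[[[-0.7,0,0],[-1.3,3,2],1],[[0,0,0],[0,0.3,3],1],[[0,0,0],[0,0,2.5],1],[[0,0,0],[0,0,1],1],[[0,0,0],[0,0,0],1]]'

```text
time_s: 10.45
position: [0.5253, -0.2671, 0.0488]
tool_rot: [-2.563, -1.81, -0.001]
ft_force: [0.5, 0.2, -1.9]
opening: 0.0209
```

Run:
```python
from h import *
plan([.525,-.275,.0286],-20)
```

```text
t 10.45 pos [ 0.5253 -0.2671  0.0488] yaw -19.55 F [ 0.5  0.2 -1.9] open 0.0209
turn [-0.16 -0.15  0.45] shift now-axes [-0.76  0.24  2.02] after-axes [-0.75  0.24  2.02]
```

Call:
servo_tool --targets '[[[0,0,0],[-0.7,0.2,0.8],1],[[0,0,0],[0,0,0.6],1],[[0,0,0],[0,0,0.3],1],[[0,0,0],[0,0,0.2],1],[[0,0,0],[0,0,0],1]]'

```text
time_s: 10.95
position: [0.5269, -0.2742, 0.0322]
tool_rot: [2.563, 1.815, 0.005]
ft_force: [0.1, -0.9, -1.5]
opening: 0.0209
```

Run:
```python
from h import *
plan([.525,-.275,.0286],-20)
```

```text
t 10.95 pos [ 0.5269 -0.2742  0.0322] yaw -19.4 F [ 0.1 -0.9 -1.5] open 0.0209
turn [ 0.13 -0.13  0.6 ] shift now-axes [-0.14 -0.15  0.36] after-axes [-0.14 -0.15  0.36]
```

Call:
servo_tool --targets '[[[0,0,0],[0,0,0.3],1],[[0,0,0],[0,0,0.15],1],[[0,0,0],[0,0,0],1]]'

```text
time_s: 11.25
position: [0.5276, -0.2746, 0.0285]
tool_rot: [2.562, 1.814, 0.007]
ft_force: [0.2, 0.2, -1.5]
opening: 0.0208
```

Run:
```python
from h import *
plan([.525,-.275,.0286],-20)
```

```text
t 11.25 pos [ 0.5276 -0.2746  0.0285] yaw -19.41 F [ 0.2  0.2 -1.5] open 0.0208
turn [ 0.25 -0.11  0.59] shift now-axes [-0.12 -0.23 -0.01] after-axes [-0.12 -0.23 -0.01]
```

Call:
servo_tool --targets '[[[0,0,0],[0,0,0.15],1],[[0,0,0],[0,0,0.1],1]]'

```text
time_s: 11.45
position: [0.5277, -0.2746, 0.0284]
tool_rot: [2.561, 1.813, 0.007]
ft_force: [-1.9, 0.4, 3.5]
opening: 0.0211
```

Call:
servo_tool --targets '[[[0,0,0],[0,0,0],-0.2],[[0,0,0],[0,0,0],-0.2],[[0,0,0],[0,0,0],-0.2],[[0,0,0],[0,0,-2],-0.2],[[0,0,0],[0,0,-4],-0.2],[[0,0,0],[0,0,-5],-0.2],[[0,0,0],[0,0,-4],-0.2],[[0,0,0],[0,0,0],-0.2]]'

```text
time_s: 12.25
position: [0.5263, -0.2744, 0.1812]
tool_rot: [-2.564, -1.815, -0.005]
ft_force: [-0.3, -0.1, 0.4]
opening: 0.0508
```

Run:
```python
from h import *
q=np.load('q.npy')
plan(m2w([(-20,-118,160)],q)[0],q[2]); c=snap('wrist','w14'); c=snap('side','s14')
cv2.imwrite('pics/s14z.png',cv2.resize(c['frame'][125:285,215:395,::-1],None,fx=4,fy=4,interpolation=cv2.INTER_CUBIC))
```

```text
t 12.25 pos [ 0.5263 -0.2744  0.1812] yaw -19.41 F [-0.3 -0.1  0.4] open 0.0508
turn [  0.12  -0.13 -13.99] shift now-axes [16.02 -9.92  2.14] after-axes [17.95 -5.75  2.12]
```

View pics/s14z.png

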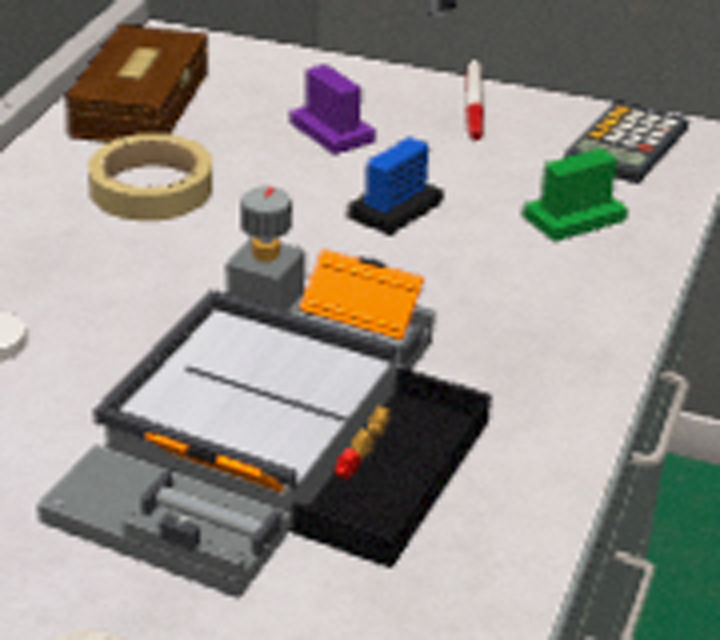

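View pics/w14.png

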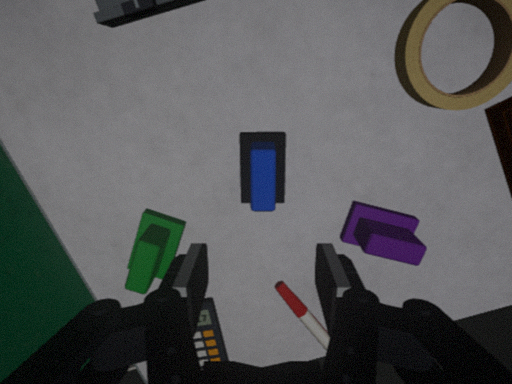

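Run:
```python
from h import *
q=np.load('q.npy'); a=np.radians(q[2]); q[:2]+=.0015*np.array([-np.sin(a),np.cos(a)]); np.save('q.npy',q)
plan(m2w([(-20,-112,150)],q)[0],q[2]);
```

```text
t 12.35 pos [ 0.5239 -0.2731  0.176 ] yaw -19.4 F [-0.7  0.8 -0.6] open 0.051
turn [ -0.35  -0.26 -13.99] shift now-axes [16.7  -9.81  2.72] after-axes [18.59 -5.5   2.6 ]
```

Call:
servo_tool --squeeze 20 --targets '[[[0,0,-7],[4,-2.4,0],1],[[0,0,-7],[4.5,-1.8,0],1],[[0,0,0],[4.5,-1.4,0],1],[[0,0,0],[4,-1,0],1],[[0,0,0],[1.5,0,1],1],[[0,0,0],[0,0,0.5],1],[[0,0,0],[0,0,0],1]]'

```text
time_s: 13.05
position: [0.4821, -0.0713, 0.1479]
tool_rot: [-2.297, -2.105, 0.02]
ft_force: [0.3, -0.1, 0.6]
opening: -0.0002
```

Run:
```python
from h import *
q=np.load('q.npy')
plan(m2w([(-20,-112,100)],q)[0],q[2]); c=snap('wrist','w15'); c=snap('side','s15')
cv2.imwrite('pics/s15z.png',cv2.resize(c['frame'][125:285,215:395,::-1],None,fx=4,fy=4,interpolation=cv2.INTER_CUBIC))
```

```text
t 13.05 pos [ 0.4821 -0.0713  0.1479] yaw -4.97 F [ 0.3 -0.1  0.6] open -0.0002
turn [-1.58 -0.45  0.43] shift now-axes [-1.15  0.69  4.76] after-axes [-1.1   0.56  4.79]
```

View pics/w15.png

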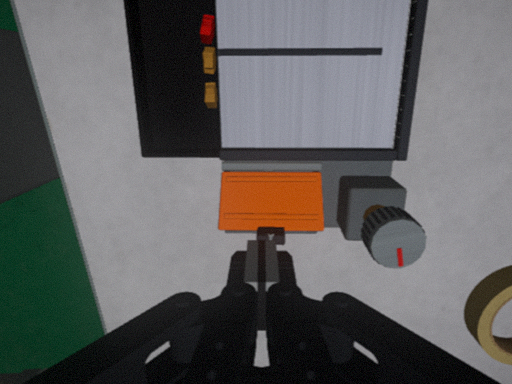

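View pics/s15z.png

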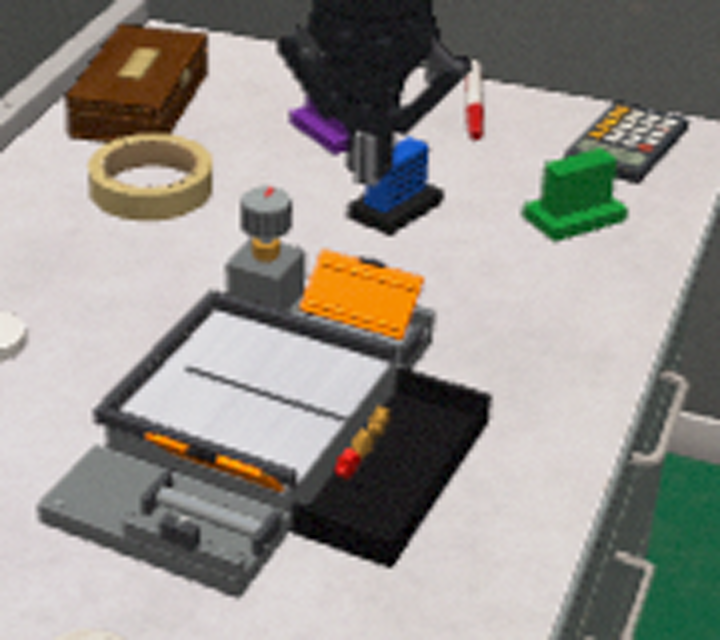

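Run:
```python
from h import *
q=np.load('q.npy'); c=load('w15')
print('front r corner',w2m(unproj(c,[(221,150)],.032),q),'rear r',w2m(unproj(c,[(392,149)],.032),q), 'tray',w2m(unproj(c,[(143,156)],.024),q))
print('block top',w2m(unproj(c,[(345,178),(404,186),(339,190)],.055),q))
print('catch',w2m(unproj(c,[(258,228),(285,236)],.043),q))
# cover ends
for th in(.6,.75,.95): print(th,proj(c,m2w([(-59,-84-52*np.cos(th),38+52*np.sin(th)),(19,-84-52*np.cos(th),38+52*np.sin(th)),(-59,-86,38),(19,-86,38)],q)).round())
for z in(.093,.097,.101): print(w2m(unproj(c,[(397,239)],z),q))
```

```text
front r corner [[-60.9642919  -71.95464068]] rear r [[ 73.4901064  -69.39921019]] tray [[-127.30352614  -79.44036643]]
block top [[ 33.5344792  -87.0545824 ]
 [ 77.34057401 -92.51488254]
 [ 29.88927276 -96.41369477]]
catch [[ -30.82214052 -134.10645163]
 [  -8.50827311 -140.8633422 ]]
0.6 [[219. 232.]
 [324. 234.]
 [223. 169.]
 [322. 170.]]
0.75 [[218. 230.]
 [326. 232.]
 [223. 169.]
 [322. 170.]]
0.95 [[216. 224.]
 [328. 226.]
 [223. 169.]
 [322. 170.]]
[[  61.89821674 -117.21251363]]
[[  60.20166465 -115.25876869]]
[[  58.50511256 -113.30502374]]
```

Call:
servo_tool --targets '[[[-1.6,-0.4,0.4],[-1.1,0.6,0],1],[[0,0,0],[0,0,2],1],[[0,0,0],[0,0,2],1],[[0,0,0],[0,0,0],1]]'

```text
time_s: 13.55
position: [0.4905, -0.0898, 0.1085]
tool_rot: [2.33, 2.099, 0.006]
ft_force: [0.4, -0.3, 0.6]
opening: 0.0002
```

Run:
```python
from h import *
q=np.load('q.npy')
plan(m2w([(-20,-112,38)],q)[0],q[2])
```

```text
t 13.55 pos [ 0.4905 -0.0898  0.1085] yaw -5.97 F [ 0.4 -0.3  0.6] open 0.0002
turn [ 0.39  0.05 -0.56] shift now-axes [ 0.66 -0.5   7.04] after-axes [ 0.66 -0.44  7.05]
```

Call:
servo_tool --targets '[[[0.4,0,-0.5],[0.7,-0.5,1],1],[[0,0,0],[0,0,1.5],1],[[0,0,0],[0,0,1.2],1],[[0,0,0],[0,0,1],1],[[0,0,0],[0,0,0.8],1]]'

```text
time_s: 14.05
position: [0.4892, -0.0844, 0.054]
tool_rot: [2.325, 2.106, 0.004]
ft_force: [0.1, -0.4, 1.4]
opening: 0.0003
```

Run:
```python
from h import *
q=np.load('q.npy')
plan(m2w([(-20,-112,38)],q)[0],q[2])
```

```text
t 14.05 pos [ 0.4892 -0.0844  0.054 ] yaw -5.65 F [ 0.1 -0.4  1.4] open 0.0003
turn [ 0.32  0.07 -0.24] shift now-axes [ 0.13 -0.27  1.6 ] after-axes [ 0.13 -0.26  1.6 ]
```

Call:
servo_tool --targets '[[[0.3,0,0],[0.1,-0.2,0.6],1],[[0,0,0],[0,0,0.5],1],[[0,0,0],[0,0,0.4],1],[[0,0,0],[0,0,0.3],1]]'

```text
time_s: 14.45
position: [0.4877, -0.0842, 0.0363]
tool_rot: [2.326, 2.106, -0.004]
ft_force: [-4.1, 0.1, 14.6]
opening: -0.0
```

Call:
servo_tool --targets '[[[0,0,0],[0,0,0.2],1],[[0,0,0],[0,0,-1.5],1],[[0,0,0],[0,0,-4],1],[[0,0,0],[0,0,-5],1],[[0,0,0],[0,0,0],1]]'

```text
time_s: 14.95
position: [0.4869, -0.0827, 0.1429]
tool_rot: [2.328, 2.109, -0.003]
ft_force: [0.5, 0.2, -0.4]
opening: 0.0002
```

Run:
```python
from h import *
q=np.load('q.npy')
plan(m2w([(-20,112,150)],q)[0],q[2]); c=snap('wrist','w16'); c=snap('side','s16')
cv2.imwrite('pics/s16z.png',cv2.resize(c['frame'][125:285,215:395,::-1],None,fx=4,fy=4,interpolation=cv2.INTER_CUBIC))
```

```text
t 14.95 pos [ 0.4869 -0.0827  0.1429] yaw -5.63 F [ 0.5  0.2 -0.4] open 0.0002
turn [-0.07  0.11 -0.22] shift now-axes [22.39 -0.11 -0.75] after-axes [ 2.239e+01 -2.000e-02 -7.100e-01]
```

View pics/s16z.png

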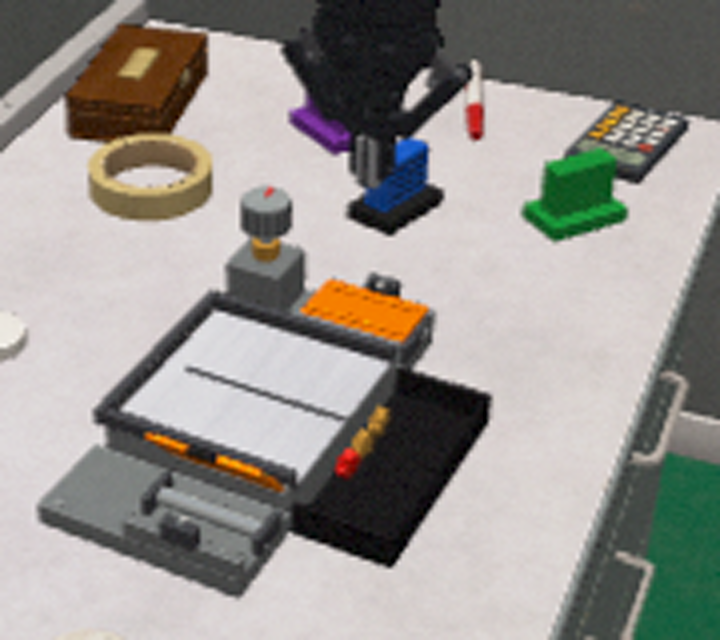

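View pics/w16.png

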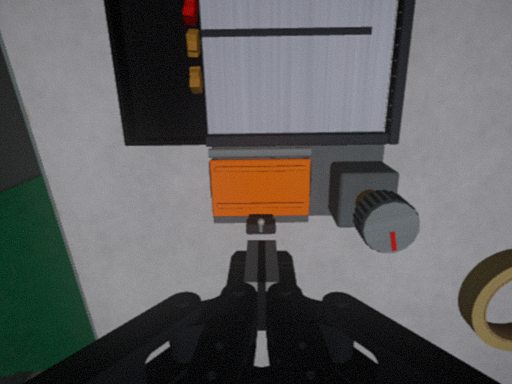

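Call:
servo_tool --targets '[[[0,0,0],[4.5,0,-0.5],1],[[0,0,0],[5,0,0],1],[[0,0,0],[5,0,0],1],[[0,0,0],[4.5,0,0],1],[[0,0,0],[2,0,0],1],[[0,0,0],[0,0,0],1]]'

```text
time_s: 15.65
position: [0.5004, 0.1322, 0.1324]
tool_rot: [-2.323, -2.092, 0.03]
ft_force: [0.0, -0.0, -0.0]
opening: 0.0
```

Run:
```python
from h import *
q=np.load('q.npy')
plan(m2w([(-20,107,100)],q)[0],q[2]); c=snap('wrist','w17'); c=snap('scene','c17')
cv2.imwrite('pics/c17z.png',cv2.resize(c['frame'][120:280,180:380,::-1],None,fx=4,fy=4,interpolation=cv2.INTER_CUBIC))
```

```text
t 15.65 pos [0.5004 0.1322 0.1324] yaw -6.01 F [ 0. -0. -0.] open 0.0
turn [-1.4   0.22 -0.6 ] shift now-axes [0.39 0.74 3.22] after-axes [0.37 0.67 3.24]
```

View pics/c17z.png

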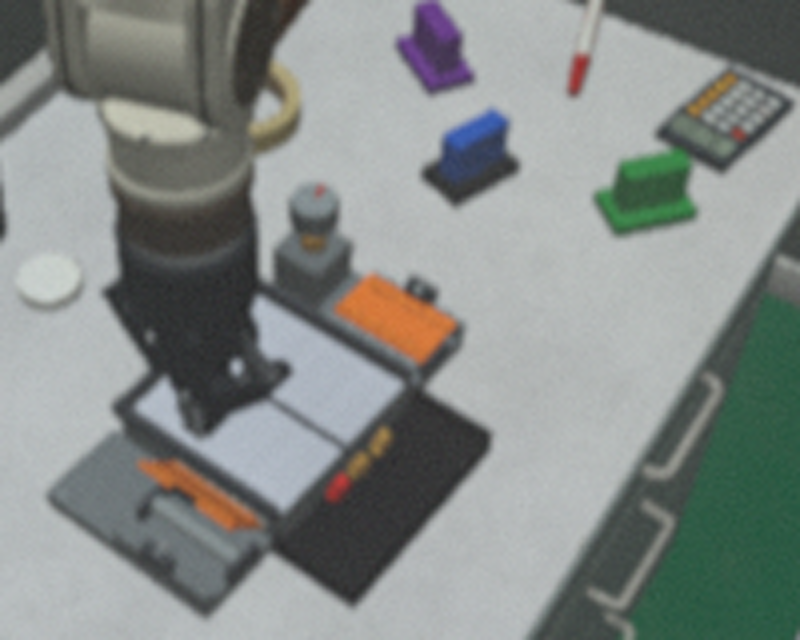

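View pics/w17.png

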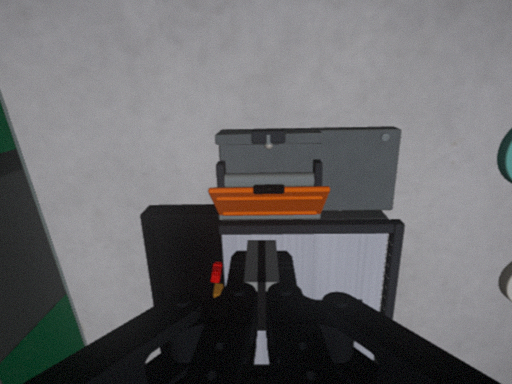

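Call:
servo_tool --targets '[[[-1.4,0.2,-0.5],[0.4,0.7,0.5],1],[[0,0,0],[0,0,1.5],1],[[0,0,0],[0,0,0.5],1],[[0,0,0],[0,0,0],1]]'

```text
time_s: 16.15
position: [0.5055, 0.1274, 0.1041]
tool_rot: [-2.335, -2.101, 0.01]
ft_force: [0.1, -0.5, 0.3]
opening: -0.0001
```

Run:
```python
from h import *
q=np.load('q.npy')
plan(m2w([(-20,107,38)],q)[0],q[2])
```

```text
t 16.15 pos [0.5055 0.1274 0.1041] yaw -6.04 F [ 0.1 -0.5  0.3] open -0.0001
turn [-0.26  0.27 -0.63] shift now-axes [0.83 0.13 6.61] after-axes [0.79 0.11 6.61]
```

Call:
servo_tool --targets '[[[-0.2,0.2,-0.6],[0.8,0.1,0.3],1],[[0,0,0],[0.2,0,1.2],1],[[0,0,0],[0,0,1],1],[[0,0,0],[0,0,0.8],1]]'

```text
time_s: 16.55
position: [0.5093, 0.1367, 0.0707]
tool_rot: [2.325, 2.11, 0.003]
ft_force: [-0.3, -0.6, 1.1]
opening: 0.0001
```

Run:
```python
from h import *
q=np.load('q.npy')
plan(m2w([(-20,107,38)],q)[0],q[2])
```

```text
t 16.55 pos [0.5093 0.1367 0.0707] yaw -5.56 F [-0.3 -0.6  1.1] open 0.0001
turn [ 0.15 -0.01 -0.14] shift now-axes [-0.17 -0.18  3.27] after-axes [-0.17 -0.18  3.27]
```

Call:
servo_tool --targets '[[[0,0,0],[0,0,0.8],1],[[0,0,0],[0,0,0.8],1],[[0,0,0],[0,0,0.7],1],[[0,0,0],[0,0,0.5],1],[[0,0,0],[0,0,0.4],1]]'

```text
time_s: 17.05
position: [0.5096, 0.1383, 0.0368]
tool_rot: [-2.325, -2.113, -0.007]
ft_force: [-5.2, -0.1, 16.4]
opening: -0.0003
```

Run:
```python
from h import *
q=np.load('q.npy')
plan(m2w([(-20,107,36)],q)[0],q[2])
```

```text
t 17.05 pos [0.5096 0.1383 0.0368] yaw -5.48 F [-5.2 -0.1 16.4] open -0.0003
turn [ 0.17 -0.19 -0.07] shift now-axes [-0.33 -0.19  0.08] after-axes [-0.33 -0.19  0.08]
```

Call:
servo_tool --targets '[[[0,0,0],[0,0,0.1],1],[[0,0,0],[0,0,-2],1],[[0,0,0],[-1,0,-5],1],[[0,0,0],[-3,1,-5],1],[[0,0,0],[-5,1.5,0],1],[[0,0,0],[-5,1.5,0],1],[[0,0,0],[-5,1.5,0],1],[[0,0,0],[-5,1.5,0],1]]'

```text
time_s: 17.85
position: [0.5557, -0.0963, 0.1545]
tool_rot: [2.307, 2.127, 0.005]
ft_force: [1.2, 0.9, 0.0]
opening: -0.0
```

Run:
```python
from h import *
q=np.load('q.npy')
plan(m2w([(60,-195,200)],q)[0],q[2])
```

```text
t 17.85 pos [ 0.5557 -0.0963  0.1545] yaw -4.64 F [1.2 0.9 0. ] open -0.0
turn [0.28 0.03 0.77] shift now-axes [-7.62  0.93 -4.54] after-axes [-7.6   1.01 -4.55]
```

Call:
servo_tool --targets '[[[0,0,0.8],[-4,0.5,-2],-1],[[0,0,0],[-3.4,0.5,-2],-1],[[0,0,0],[0,0,0],-1],[[0,0,0],[0,0,0],-1]]'

```text
time_s: 18.25
position: [0.558, -0.1816, 0.1925]
tool_rot: [2.333, 2.098, -0.001]
ft_force: [-0.6, -0.4, -0.3]
opening: 0.0581
```

Run:
```python
from h import *
q=np.load('q.npy')
plan(m2w([(60,-118,200)],q)[0],q[2]); c=snap('wrist','w18'); c=snap('side','s18')
cv2.imwrite('pics/s18z.png',cv2.resize(c['frame'][125:285,215:395,::-1],None,fx=4,fy=4,interpolation=cv2.INTER_CUBIC))
```

```text
t 18.25 pos [ 0.558  -0.1816  0.1925] yaw -6.07 F [-0.6 -0.4 -0.3] open 0.0581
turn [ 0.11  0.16 -0.66] shift now-axes [ 8.56 -0.13 -0.78] after-axes [ 8.56 -0.03 -0.75]
```

View pics/w18.png

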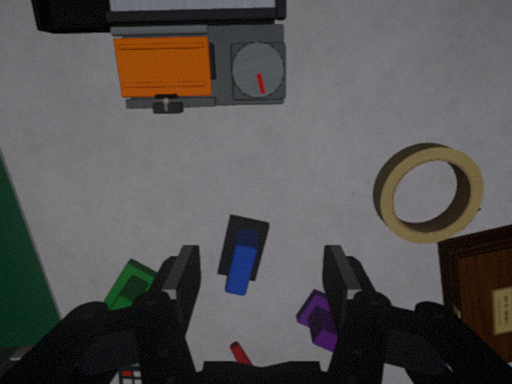

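View pics/s18z.png

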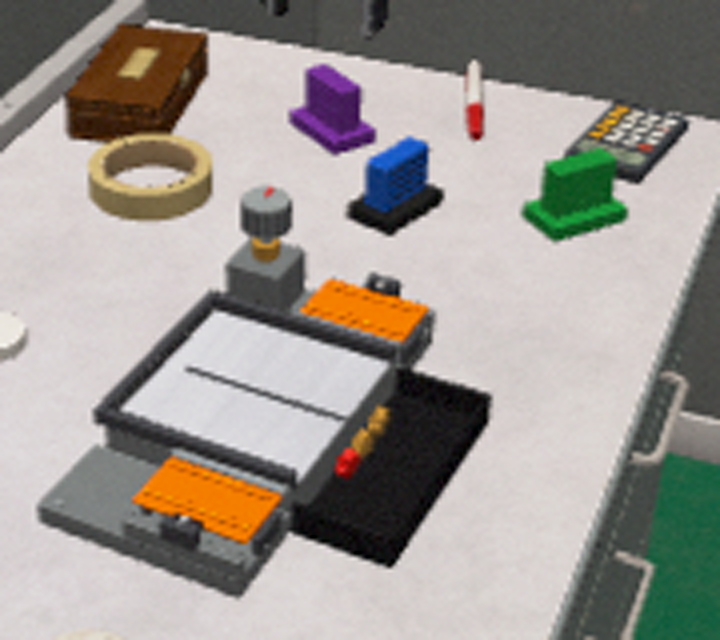

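Run:
```python
from h import *
q=np.load('q.npy'); c=load('w18'); print(c['position'], 'cam in mach',w2m([c['position']],q))
g=cv2.cvtColor(c['frame'],cv2.COLOR_RGB2GRAY)
im=cv2.resize(c['frame'][20:130,200:320,::-1],None,fx=6,fy=6,interpolation=cv2.INTER_CUBIC); cv2.imwrite('pics/w18z.png',im)
for z in(.091,.1,.103): u=unproj(c,[(259,70),(286,70),(232,70)],z); print(z,u[0],w2m(u,q), np.linalg.norm(u[1]-u[2]))
```

```text
[ 0.5664845  -0.09992751  0.33501471] cam in mach [[  61.04048745 -121.53143818]]
0.091 [ 0.56597787 -0.09447698  0.091     ] [[  60.02194808 -116.15300138]
 [  78.72666159 -116.36626371]
 [  41.32221764 -115.93979587]] 0.03740687506212996
0.1 [ 0.56599656 -0.09467801  0.1       ] [[  60.05951489 -116.35137438]
 [  78.07434204 -116.55677095]
 [  42.04948701 -116.14603254]] 0.03602719647424691
0.103 [ 0.56600278 -0.09474502  0.103     ] [[  60.07203716 -116.41749872]
 [  77.85690219 -116.62027337]
 [  42.29191014 -116.21477809]] 0.03556730361161918
```

View pics/w18z.png

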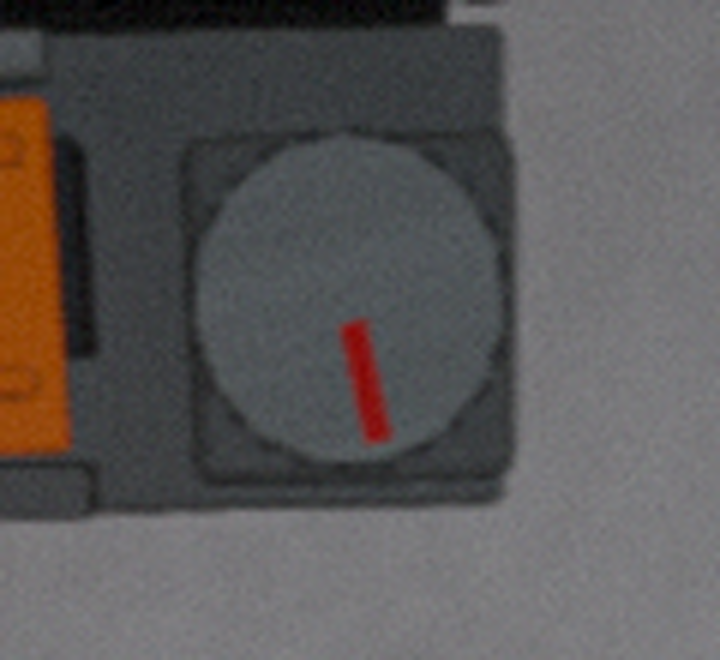

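Run:
```python
from h import *
print(arm.sense()['joints'].round(3)); plan([.5658,-.0952,.130],-6)
```

```text
[-0.311  0.429  0.171  1.311 -0.002  1.363]
t 18.35 pos [ 0.558  -0.1804  0.1924] yaw -5.95 F [-0.1  0.8  0.1] open 0.0721
turn [0.1  0.16 0.05] shift now-axes [ 8.58 -0.12  6.22] after-axes [ 8.56 -0.12  6.24]
```

Call:
servo_tool --targets '[[[0,0,0],[4,-0.1,0],-1],[[0,0,0],[4.3,0,2],-1],[[0,0,-8.5],[0,0,2],-1],[[0,0,-8.5],[0,0,0],-1],[[0,0,-8.5],[0,0,0],-1],[[0,0,-8.5],[0,0,0],-1],[[0,0,-8.5],[0,0,0],-1],[[0,0,-8.5],[0,0,0],-1]]'

```text
time_s: 19.15
position: [0.5605, -0.0796, 0.1436]
tool_rot: [-1.181, -2.901, 0.006]
ft_force: [-0.5, 0.1, -0.6]
opening: 0.0855
```

Call:
servo_tool --targets '[[[0,0,-8.5],[0,0,0],-1],[[0,0,-8.5],[0,0,0],-1],[[0,0,-8.5],[0,0,0],-1],[[0,0,-8.5],[0,0,0],-1],[[0,0,-8.5],[0,0,0],-1],[[0,0,-8.5],[0,0,0],-1],[[0,0,-8.5],[0,0,0],-1],[[0,0,-8.5],[0,0,0],-1]]'

```text
time_s: 19.95
position: [0.5535, -0.0632, 0.1367]
tool_rot: [0.66, -3.048, -0.013]
ft_force: [0.1, 0.6, 0.1]
opening: 0.0854
```

Call:
servo_tool --targets '[[[0,0,-8.5],[0,0,0],-1],[[0,0,-8.5],[0,0,0],-1],[[0,0,-8.5],[0,0,0],-1],[[0,0,-8.5],[0,0,0],-1],[[0,0,-8.5],[0,0,0],-1],[[0,0,-8.5],[0,0,0],-1],[[0,0,-8.5],[0,0,0],-1],[[0,0,-8.5],[0,0,0],-1]]'

```text
time_s: 20.75
position: [0.5461, -0.0473, 0.13]
tool_rot: [2.266, -2.143, -0.049]
ft_force: [0.1, 0.6, -0.5]
opening: 0.0858
```

Run:
```python
from h import *
print(arm.sense()['joints'].round(3)); plan([.5658,-.0952,.074],yawof())
c=snap('wrist','w19')
```

```text
[-8.800e-02  4.270e-01 -1.000e-03  1.182e+00  2.000e-03 -1.714e+00]
t 20.75 pos [ 0.5461 -0.0473  0.13  ] yaw -176.81 F [ 0.1  0.6 -0.5] open 0.0858
turn [ 2.18  0.44 -0.01] shift now-axes [ 4.93 -1.92  5.5 ] after-axes [ 4.89 -1.7   5.6 ]
```

View pics/w19.png

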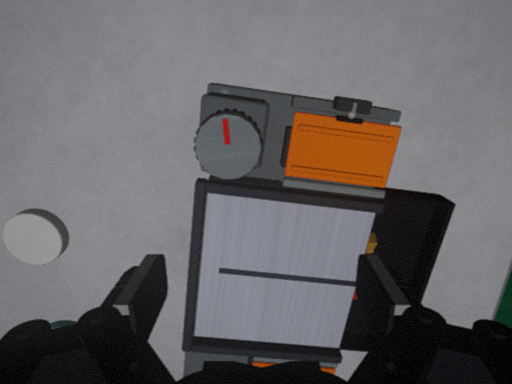

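Call:
servo_tool --targets '[[[2.2,0.4,0],[2.5,-1,0],-1],[[0,0,0],[2.4,-0.7,0],-1],[[0,0,0],[0,0,0],-1],[[0,0,0],[0,0,0],-1],[[0,0,-7],[0,0,0],-1],[[0,0,-8.5],[0,0,0],-1],[[0,0,-8.5],[0,0,0],-1],[[0,0,-8.5],[0,0,0],-1]]'

```text
time_s: 21.6
position: [0.5615, -0.0834, 0.1253]
tool_rot: [-2.808, 1.409, 0.015]
ft_force: [-0.3, 0.2, -0.1]
opening: 0.0851
```

Call:
servo_tool --targets '[[[0,0,-8.5],[0,0,0],-1],[[0,0,-8.5],[0,0,0],-1],[[0,0,-7],[0,0,0],-1],[[0,0,0],[0,0,0],-1],[[0,0,0],[0,0,0],-1]]'

```text
time_s: 22.1
position: [0.5587, -0.076, 0.1239]
tool_rot: [-3.04, 0.781, 0.023]
ft_force: [-0.6, -0.9, 0.2]
opening: 0.0856
```

Run:
```python
from h import *
print(arm.sense()['joints'].round(3)); plan([.5658,-.0952,.074],yawof())
c=snap('wrist','w20')
```

```text
[-0.138  0.443  0.008  1.15   0.005 -2.777]
t 22.1 pos [ 0.5587 -0.076   0.1239] yaw -118.81 F [-0.6 -0.9  0.2] open 0.0856
turn [ 0.04  0.86 -0.  ] shift now-axes [1.62 1.34 4.97] after-axes [1.55 1.34 4.99]
```

View pics/w20.png

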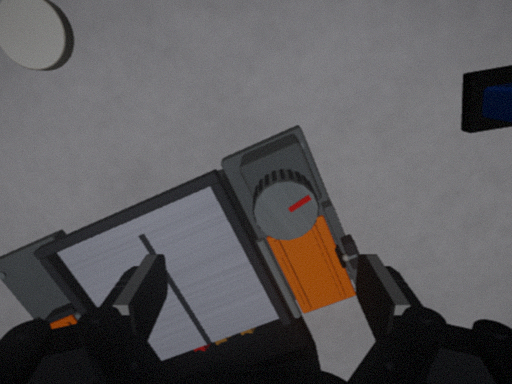

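Call:
servo_tool --targets '[[[0,0.8,0],[1.6,1.3,0],-1],[[0,0,0],[0,0,0.5],-1],[[0,0,0],[0,0,0.5],-1],[[0,0,0],[0,0,0],-1]]'

```text
time_s: 22.55
position: [0.5669, -0.0962, 0.1127]
tool_rot: [3.041, -0.787, -0.0]
ft_force: [0.9, 0.2, 0.3]
opening: 0.0856
```

Run:
```python
from h import *
plan([.5658,-.0952,.074],yawof())
```

```text
t 22.55 pos [ 0.5669 -0.0962  0.1127] yaw -119.03 F [0.9 0.2 0.3] open 0.0856
turn [ 0.04  0.01 -0.  ] shift now-axes [-0.15 -0.04  3.87] after-axes [-0.15 -0.03  3.87]
```

Call:
servo_tool --squeeze 40 --targets '[[[0,0,0],[-0.1,0,1.5],-1],[[0,0,0],[0,0,1.4],-1],[[0,0,0],[0,0,0.8],-1],[[0,0,0],[0,0,0],-1]]'

```text
time_s: 22.95
position: [0.5658, -0.0959, 0.0743]
tool_rot: [3.04, -0.79, -0.001]
ft_force: [-0.2, -0.4, 0.1]
opening: 0.0853
```

Run:
```python
from h import *
plan([.5658,-.0952,.074],yawof()); c=snap('side','s21')
cv2.imwrite('pics/s21z.png',cv2.resize(c['frame'][125:285,215:395,::-1],None,fx=4,fy=4,interpolation=cv2.INTER_CUBIC))
```

```text
t 22.95 pos [ 0.5658 -0.0959  0.0743] yaw -119.14 F [-0.2 -0.4  0.1] open 0.0853
turn [ 0.03  0.03 -0.  ] shift now-axes [-0.04 -0.06  0.03] after-axes [-0.04 -0.06  0.03]
```

View pics/s21z.png

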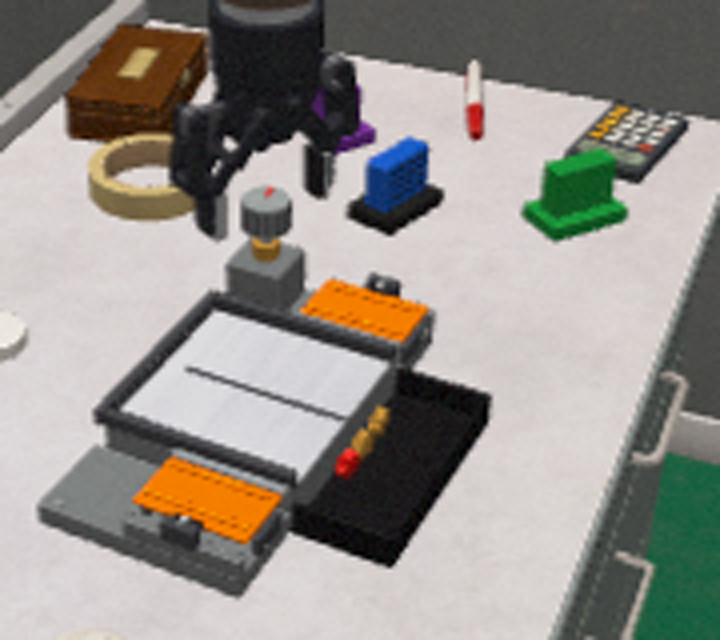

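Fingers straddle the knob. Close and check, then turn.

Call:
servo_tool --targets '[[[0,0,0],[0,0,0],1],[[0,0,0],[0,0,0],1],[[0,0,0],[0,0,0],1],[[0,0,0],[0,0,0],1],[[0,0,4],[0,0,0],1],[[0,0,8],[0,0,0.01],1],[[0,0,8],[0,0,0.01],1],[[0,0,8],[0,0,0.01],1]]'

```text
time_s: 23.8
position: [0.5666, -0.097, 0.0767]
tool_rot: [2.743, -1.527, 0.005]
ft_force: [-0.6, -0.1, -0.2]
opening: 0.0338
```

Run:
```python
from h import *
plan([.5658,-.0952,.074],yawof()); s=arm.sense(); print(s['joints'].round(3),s['torque'])
```

```text
t 23.8 pos [ 0.5666 -0.097   0.0767] yaw -148.18 F [-0.6 -0.1 -0.2] open 0.0338
turn [ 0.02 -0.2   0.  ] shift now-axes [-0.2  -0.03  0.27] after-axes [-0.2  -0.03  0.27]
[-0.168  0.494 -0.044  1.031 -0.003 -2.294] [-0.09830041  0.14543058  0.0744202 ]
```

Call:
servo_tool --targets '[[[0,0,8.5],[0,0,0.02],1],[[0,0,8.5],[0,0,0.02],1],[[0,0,8.5],[0,0,0.02],1],[[0,0,8.5],[0,0,0.02],1],[[0,0,8.5],[0,0,0.02],1],[[0,0,8.5],[0,0,0.02],1],[[0,0,8.5],[0,0,0.02],1],[[0,0,8.5],[0,0,0.02],1]]'

```text
time_s: 24.6
position: [0.5633, -0.0969, 0.0758]
tool_rot: [1.401, -2.806, 0.002]
ft_force: [-1.2, 0.1, 0.2]
opening: 0.034
```

Run:
```python
from h import *
plan([.5658,-.0952,.074],yawof()); s=arm.sense(); print(s['joints'].round(3),s['torque']); snap('wrist','w22')
```

```text
t 24.6 pos [ 0.5633 -0.0969  0.0758] yaw 143.07 F [-1.2  0.1  0.2] open 0.034
turn [ 0.07 -0.27  0.  ] shift now-axes [-0.29 -0.1   0.18] after-axes [-0.29 -0.1   0.18]
[-0.168  0.492 -0.048  1.033 -0.004 -1.095] [0.1367486  0.09117835 0.08334497]
```

View pics/w22.png

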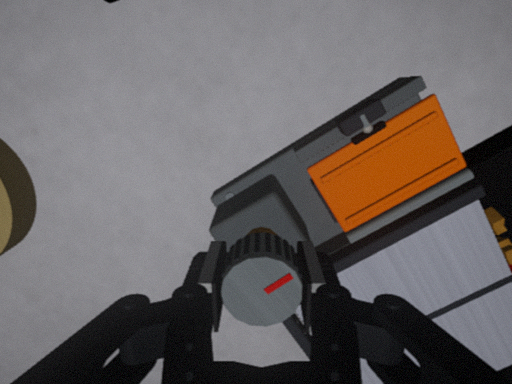

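Call:
servo_tool --targets '[[[0,0,8.5],[-0.03,0,0.02],1],[[0,0,8.5],[-0.03,0,0.02],1],[[0,0,8.5],[-0.03,0,0.02],1],[[0,0,8.5],[-0.03,0,0.02],1],[[0,0,8.5],[-0.03,0,0.02],1],[[0,0,8.5],[-0.03,0,0.02],1],[[0,0,8.5],[-0.03,0,0.02],1],[[0,0,8.5],[-0.03,0,0.02],1]]'

```text
time_s: 25.45
position: [0.5621, -0.0938, 0.0749]
tool_rot: [-0.423, -3.104, 0.001]
ft_force: [-0.9, 1.6, -1.0]
opening: 0.0338
```

Call:
servo_tool --targets '[[[0,0,8.5],[-0.03,0,0.02],1],[[0,0,8.5],[-0.03,0,0.02],1],[[0,0,8.5],[-0.03,0,0.02],1],[[0,0,8.5],[-0.03,0,0.02],1],[[0,0,8.5],[-0.03,0,0.02],1],[[0,0,8.5],[-0.03,0,0.02],1],[[0,0,8.5],[-0.03,0,0.02],1],[[0,0,8.5],[-0.03,0,0.02],1]]'

```text
time_s: 26.25
position: [0.5647, -0.0915, 0.0739]
tool_rot: [-2.1, -2.322, -0.002]
ft_force: [0.1, 1.2, -1.9]
opening: 0.0335
```

Run:
```python
from h import *
plan([.5658,-.0952,.074],yawof()); s=arm.sense(); print(s['joints'].round(3),s['torque']); snap('wrist','w23')
```

```text
t 26.25 pos [ 0.5647 -0.0915  0.0739] yaw 5.75 F [ 0.1  1.2 -1.9] open 0.0335
turn [-0.34 -0.48 -0.  ] shift now-axes [-0.38  0.07 -0.01] after-axes [-0.38  0.07 -0.01]
[-0.164  0.499 -0.044  1.036  0.007  1.306] [ 0.11354663 -0.24568333  0.04758635]
```

View pics/w23.png

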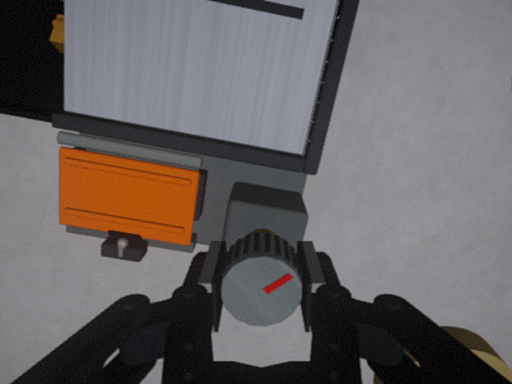

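Call:
servo_tool --targets '[[[0,0,8.5],[-0.06,0,0.02],1],[[0,0,8.5],[-0.06,0,0.02],1],[[0,0,8.5],[-0.06,0,0.02],1],[[0,0,8.5],[-0.06,0,0.02],1],[[0,0,8.5],[-0.06,0,0.02],1],[[0,0,8.5],[-0.06,0,0.02],1],[[0,0,8.5],[-0.06,0,0.02],1],[[0,0,8.5],[-0.06,0,0.02],1]]'

```text
time_s: 27.1
position: [0.5677, -0.0931, 0.073]
tool_rot: [-3.041, -0.747, -0.009]
ft_force: [1.2, 1.1, -2.7]
opening: 0.034
```

Call:
servo_tool --targets '[[[0,0,8.5],[-0.03,0,0.02],1],[[0,0,3],[0,0,0],1],[[0,0,0],[0,0,0],1]]'

```text
time_s: 27.4
position: [0.5679, -0.0937, 0.0728]
tool_rot: [-3.1, -0.446, -0.008]
ft_force: [0.1, -0.8, -0.6]
opening: 0.0339
```

Run:
```python
from h import *
plan([.5658,-.0952,.074],yawof()); s=arm.sense(); print(s['joints'].round(3),s['torque']); snap('wrist','w24')
```

```text
t 27.4 pos [ 0.5679 -0.0937  0.0728] yaw -73.64 F [ 0.1 -0.8 -0.6] open 0.0339
turn [-0.49 -0.37 -0.  ] shift now-axes [-0.24  0.09 -0.12] after-axes [-0.24  0.09 -0.12]
[-0.169  0.499 -0.047  1.023  0.011  2.687] [ 0.0706133  -0.02195216 -0.04452758]
```

View pics/w24.png

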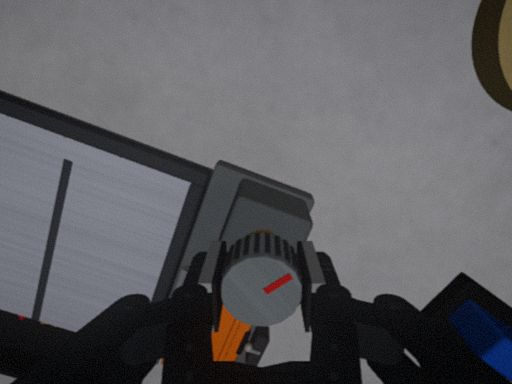

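Call:
servo_tool --targets '[[[0,0,0],[0,0,0],-1],[[0,0,0],[0,0,0],-1],[[0,0,0],[0,0,0],-1],[[0,0,0],[0,0,-2],-1],[[0,0,0],[0,0,-2.5],-1],[[0,0,0],[0,0,0],-1],[[0,0,0],[0,0,0],-1],[[0,0,0],[0,0,0],-1]]'

```text
time_s: 28.25
position: [0.5675, -0.0945, 0.1186]
tool_rot: [-3.098, -0.461, -0.008]
ft_force: [0.7, 0.5, -0.1]
opening: 0.0851
```

Run:
```python
from h import *
plan([.565,-.0943,.073],yawof()); s=arm.sense(); print(s['joints'].round(3),s['joint_velocities'].round(3))
```

```text
t 28.25 pos [ 0.5675 -0.0945  0.1186] yaw -73.08 F [ 0.7  0.5 -0.1] open 0.0851
turn [-0.47 -0.35 -0.  ] shift now-axes [-0.26 -0.05  4.56] after-axes [-0.23 -0.09  4.56]
[-0.17   0.456  0.015  1.128  0.01   2.676] [ 0.002  0.007 -0.016 -0.006 -0.    -0.005]
```

Spin back ~310° above the knob.

Call:
servo_tool --targets '[[[0,0,-8.5],[0,0,0],-1],[[0,0,-8.5],[0,0,0],-1],[[0,0,-8.5],[0,0,0],-1],[[0,0,-8.5],[0,0,0],-1],[[0,0,-8.5],[0,0,0],-1],[[0,0,-8.5],[0,0,0],-1],[[0,0,-8.5],[0,0,0],-1],[[0,0,-8.5],[0,0,0],-1]]'

```text
time_s: 29.05
position: [0.5617, -0.0935, 0.1089]
tool_rot: [-2.286, -2.13, 0.0]
ft_force: [0.0, -0.2, -0.3]
opening: 0.0853
```

Call:
servo_tool --targets '[[[0,0,-8.5],[0,0,0],-1],[[0,0,-8.5],[0,0,0],-1],[[0,0,-8.5],[0,0,0],-1],[[0,0,-8.5],[0,0,0],-1],[[0,0,-8.5],[0,0,0],-1],[[0,0,-8.5],[0,0,0],-1],[[0,0,-8.5],[0,0,0],-1],[[0,0,-8.5],[0,0,0],-1]]'

```text
time_s: 29.85
position: [0.5554, -0.0924, 0.0983]
tool_rot: [-0.681, -3.035, -0.013]
ft_force: [0.2, 0.3, -0.1]
opening: 0.0856
```

Call:
servo_tool --targets '[[[0,0,-8.5],[0,0,0],-1],[[0,0,-8.5],[0,0,0],-1],[[0,0,-8.5],[0,0,0],-1],[[0,0,-8.5],[0,0,0],-1],[[0,0,-8.5],[0,0,0],-1],[[0,0,-8.5],[0,0,0],-1],[[0,0,-8.5],[0,0,0],-1],[[0,0,-8.5],[0,0,0],-1]]'

```text
time_s: 30.65
position: [0.5489, -0.0913, 0.088]
tool_rot: [1.15, -2.885, -0.052]
ft_force: [0.7, 0.3, 0.2]
opening: 0.0857
```

Call:
servo_tool --targets '[[[0,0,-8.5],[0,0,0],-1],[[0,0,-8.5],[0,0,0],-1],[[0,0,-8.5],[0,0,0],-1],[[0,0,-8.5],[0,0,0],-1],[[0,0,-8.5],[0,0,0],-1],[[0,0,-8.5],[0,0,0],-1],[[0,0,-8.5],[0,0,0],-1],[[0,0,-8.5],[0,0,0],-1]]'

```text
time_s: 31.45
position: [0.5424, -0.0902, 0.078]
tool_rot: [2.592, -1.742, -0.097]
ft_force: [0.6, 0.4, -0.5]
opening: 0.0855
```

Run:
```python
from h import *
plan([.565,-.0943,.073],yawof()); s=arm.sense(); print(s['joints'].round(3))
```

```text
t 31.45 pos [ 0.5424 -0.0902  0.078 ] yaw -157.73 F [ 0.6  0.4 -0.5] open 0.0855
turn [ 2.8   2.42 -0.06] shift now-axes [ 1.25 -1.96  0.35] after-axes [ 1.23 -1.94  0.5 ]
[-0.17   0.496 -0.038  1.1    0.01  -2.129]
```

Call:
servo_tool --targets '[[[1.4,1.2,0],[0.6,-1,0],-1],[[1.4,1.2,0],[0.65,-0.9,0],-1],[[0,0,0],[0,0,0],-1],[[0,0,0],[0,0,0],-1]]'

```text
time_s: 31.85
position: [0.5618, -0.0941, 0.0721]
tool_rot: [2.608, -1.746, -0.011]
ft_force: [-0.2, -0.2, -0.4]
opening: 0.0855
```

Run:
```python
from h import *
plan([.565,-.0943,.073],yawof()); s=arm.sense(); print(s['joints'].round(3))
```

```text
t 31.85 pos [ 0.5618 -0.0941  0.0721] yaw -157.59 F [-0.2 -0.2 -0.4] open 0.0855
turn [ 0.35  0.23 -0.  ] shift now-axes [ 0.14 -0.29 -0.09] after-axes [ 0.14 -0.29 -0.09]
[-0.166  0.496 -0.054  1.029  0.    -2.128]
```

Call:
servo_tool --targets '[[[0.3,0.2,-8.5],[0.1,-0.3,-0.1],-1],[[0,0,-8.5],[0.05,-0.08,-0.12],-1],[[0,0,-8.5],[0.05,-0.05,-0.12],-1],[[0,0,-8.5],[0.05,-0.05,-0.12],-1],[[0,0,0],[0,0,0],-1],[[0,0,0],[0,0,0],-1]]'

```text
time_s: 32.45
position: [0.5633, -0.0933, 0.0737]
tool_rot: [3.011, -0.895, -0.018]
ft_force: [0.2, 0.1, -0.2]
opening: 0.0855
```

Run:
```python
from h import *
plan([.565,-.0943,.070],yawof()); s=arm.sense(); print(s['joints'].round(3)); snap('wrist','w25')
```

```text
t 32.45 pos [ 0.5633 -0.0933  0.0737] yaw -123.12 F [ 0.2  0.1 -0.2] open 0.0855
turn [ 0.22  0.63 -0.  ] shift now-axes [ 0.2  -0.01  0.37] after-axes [ 0.19 -0.01  0.37]
[-1.650e-01  5.000e-01 -4.300e-02  1.040e+00  1.000e-03 -2.728e+00]
```

View pics/w25.png

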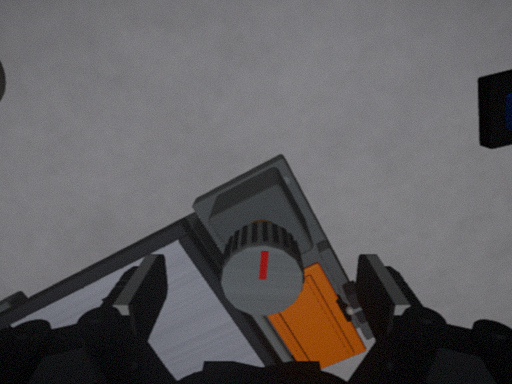

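Call:
servo_tool --targets '[[[0.2,0.6,0],[0.1,0,0.2],-1],[[0,0,0],[0,0,0],1],[[0,0,0],[0,0,0],1],[[0,0,0],[0,0,0],1],[[0,0,0],[0,0,0],1],[[0,0,8.5],[0,0,0.01],1],[[0,0,8.5],[0,0,0.02],1],[[0,0,8.5],[0,0,0.02],1]]'

```text
time_s: 33.3
position: [0.5642, -0.0932, 0.071]
tool_rot: [-2.728, 1.555, 0.0]
ft_force: [0.6, 0.7, -0.1]
opening: 0.034
```

Call:
servo_tool --targets '[[[0,0,8.5],[0,0,0.02],1],[[0,0,8.5],[0,0,0.02],1],[[0,0,8.5],[0,0,0.02],1],[[0,0,8.5],[0,0,0.02],1],[[0,0,8.5],[0,0,0.02],1],[[0,0,8.5],[0,0,0.02],1],[[0,0,8.5],[0,0,0.02],1],[[0,0,8.5],[0,0,0.02],1]]'

```text
time_s: 34.1
position: [0.5661, -0.0932, 0.0701]
tool_rot: [-1.372, 2.822, -0.002]
ft_force: [0.8, -0.7, -0.2]
opening: 0.034
```

Run:
```python
from h import *
plan([.565,-.0943,.070],yawof()); s=arm.sense(); print(s['joints'].round(3),s['torque']); snap('wrist','w26')
```

```text
t 34.1 pos [ 0.5661 -0.0932  0.0701] yaw 141.86 F [ 0.8 -0.7 -0.2] open 0.034
turn [-0.16  0.14  0.  ] shift now-axes [0.15 0.02 0.01] after-axes [0.15 0.02 0.01]
[-1.640e-01  4.970e-01 -5.700e-02  1.013e+00  1.000e-03 -1.069e+00] [-0.03105086  0.00755763  0.00266603]
```

View pics/w26.png

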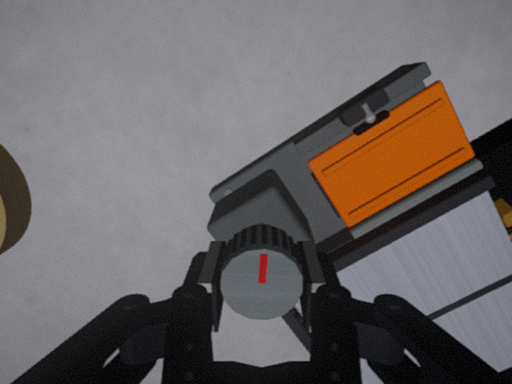

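Call:
servo_tool --targets '[[[0,0,8.5],[0,0,0.02],1],[[0,0,8.5],[0,0,0.02],1],[[0,0,8.5],[0,0,0.02],1],[[0,0,8.5],[0,0,0.02],1],[[0,0,8.5],[0,0,0.02],1],[[0,0,8.5],[0,0,0.02],1],[[0,0,8.5],[0,0,0.02],1],[[0,0,8.5],[0,0,0.02],1]]'

```text
time_s: 34.95
position: [0.5667, -0.095, 0.0691]
tool_rot: [0.457, 3.103, -0.004]
ft_force: [0.1, -0.3, -0.6]
opening: 0.0339
```

Call:
servo_tool --targets '[[[0,0,8.5],[0,0,0.02],1],[[0,0,8.5],[0,0,0.02],1],[[0,0,8.5],[0,0,0.02],1],[[0,0,8.5],[0,0,0.02],1],[[0,0,8.5],[0,0,0.02],1],[[0,0,8.5],[0,0,0.02],1],[[0,0,8.5],[0,0,0.02],1],[[0,0,8.5],[0,0,0.02],1]]'

```text
time_s: 35.75
position: [0.5652, -0.0962, 0.0681]
tool_rot: [2.129, 2.303, -0.004]
ft_force: [-0.0, -0.0, 0.5]
opening: 0.0337
```

Call:
servo_tool --targets '[[[0,0,8.5],[0,0,0.02],1],[[0,0,8.5],[0,0,0.02],1],[[0,0,8.5],[0,0,0.02],1],[[0,0,8.5],[0,0,0.02],1],[[0,0,8.5],[0,0,0.02],1],[[0,0,8.5],[0,0,0.02],1],[[0,0,8.5],[0,0,0.02],1],[[0,0,8.5],[0,0,0.02],1]]'

```text
time_s: 36.55
position: [0.5636, -0.0953, 0.0672]
tool_rot: [3.059, 0.7, -0.002]
ft_force: [-0.9, 0.3, 0.3]
opening: 0.0336
```

Run:
```python
from h import *
plan([.565,-.0943,.070],yawof()); s=arm.sense(); print(s['joints'].round(3),s['torque']); snap('wrist','w27')
```

```text
t 36.55 pos [ 0.5636 -0.0953  0.0672] yaw -64.23 F [-0.9  0.3  0.3] open 0.0336
turn [ 0.16  0.13 -0.  ] shift now-axes [ 0.17 -0.03 -0.28] after-axes [ 0.17 -0.03 -0.28]
[-0.166  0.499 -0.062  1.009 -0.004  2.526] [0.15481994 0.06997188 0.05353209]
```

View pics/w27.png

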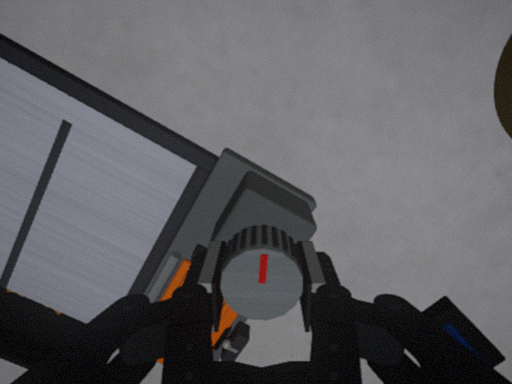

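Call:
servo_tool --targets '[[[0,0,8.5],[0,0,0.02],1],[[0,0,6],[0,0,0.02],1],[[0,0,0],[0,0,0],1],[[0,0,0],[0,0,0],-1],[[0,0,0],[0,0,0],-1],[[0,0,0],[0,0,0],-1]]'

```text
time_s: 37.2
position: [0.5635, -0.095, 0.067]
tool_rot: [3.121, 0.333, -0.002]
ft_force: [-0.9, 0.5, 0.5]
opening: 0.0756
```

Run:
```python
from h import *
plan([.5652,-.0945,.070],yawof()); s=arm.sense(); print(s['joints'].round(3),s['torque']); snap('side','s28')
```

```text
t 37.2 pos [ 0.5635 -0.095   0.067 ] yaw -77.8 F [-0.9  0.5  0.5] open 0.0756
turn [ 0.15  0.09 -0.  ] shift now-axes [ 0.17 -0.01 -0.3 ] after-axes [ 0.17 -0.02 -0.3 ]
[-0.165  0.499 -0.063  1.009 -0.003  2.763] [ 0.02861644 -0.02666811  0.02793778]
```

Call:
servo_tool --targets '[[[0,0,-8.5],[0.2,0.06,-0.12],-1],[[0,0,-8.5],[0.06,0.06,-0.12],-1],[[0,0,-8.5],[0.06,0.06,-0.12],-1],[[0,0,-8.5],[0.06,0.06,-0.12],-1],[[0,0,-8.5],[0.05,0.06,-0.12],-1],[[0,0,-8.5],[0.05,0.06,-0.12],-1],[[0,0,-8.5],[0.04,0.07,-0.12],-1],[[0,0,-8.5],[0.03,0.07,-0.12],-1]]'

```text
time_s: 38.05
position: [0.5713, -0.0959, 0.0767]
tool_rot: [2.383, 2.045, -0.005]
ft_force: [-0.7, -0.1, 0.4]
opening: 0.0856
```

Call:
servo_tool --targets '[[[0,0,-8.5],[0,0.08,-0.12],-1],[[0,0,-8.5],[-0.02,0.08,-0.12],-1],[[0,0,-8.5],[-0.03,0.08,-0.12],-1],[[0,0,-8.5],[-0.04,0.07,-0.12],-1],[[0,0,-8.5],[-0.05,0.06,-0.12],-1],[[0,0,-8.5],[-0.06,0.06,-0.12],-1],[[0,0,-8.5],[-0.06,0.05,-0.12],-1],[[0,0,-8.5],[-0.07,0.04,-0.12],-1]]'

```text
time_s: 38.85
position: [0.5781, -0.0973, 0.0867]
tool_rot: [-0.813, -3.034, 0.006]
ft_force: [-0.8, -0.1, -0.1]
opening: 0.0852
```

Run:
```python
from h import *
plan([.5652,-.0945,.070],yawof()); s=arm.sense(); print(s['joints'].round(3))
```

```text
t 38.85 pos [ 0.5781 -0.0973  0.0867] yaw 60.01 F [-0.8 -0.1 -0.1] open 0.0852
turn [-0.2   0.04  0.  ] shift now-axes [ 1.26 -0.39  1.67] after-axes [ 1.26 -0.4   1.67]
[-0.165  0.506  0.006  1.072 -0.004  0.358]
```

Call:
servo_tool --targets '[[[0,0,0],[1.2,-0.4,0.8],-1],[[0,0,0],[0,0,0.3],-1],[[0,0,0],[0,0,0],-1],[[0,0,0],[0,0,0],-1]]'

```text
time_s: 39.25
position: [0.567, -0.0952, 0.0761]
tool_rot: [0.805, 3.035, -0.005]
ft_force: [-0.4, -0.8, -0.1]
opening: 0.0854
```

Call:
servo_tool --targets '[[[0,0,-8.5],[0,0,-0.04],-1],[[0,0,-8.5],[0,0,-0.04],-1],[[0,0,-8.5],[0,0,-0.04],-1],[[0,0,-8.5],[0,0,-0.04],-1],[[0,0,-8.5],[0,0,-0.04],-1],[[0,0,-8.5],[0,0,-0.04],-1],[[0,0,-8.5],[0,0,-0.04],-1],[[0,0,-8.5],[0,0,-0.04],-1]]'

```text
time_s: 40.05
position: [0.5724, -0.0962, 0.0819]
tool_rot: [-1.055, 2.953, -0.012]
ft_force: [-0.2, 0.4, 0.5]
opening: 0.0856
```

Run:
```python
from h import *
plan([.5652,-.0945,.070],yawof()); s=arm.sense(); print(s['joints'].round(3))
```

```text
t 40.05 pos [ 0.5724 -0.0962  0.0819] yaw 129.31 F [-0.2  0.4  0.5] open 0.0856
turn [-0.51  0.16  0.  ] shift now-axes [0.45 0.6  1.18] after-axes [0.45 0.59 1.19]
[-0.165  0.494 -0.029  1.04  -0.004 -0.851]
```

Call:
servo_tool --targets '[[[0,0,-8.5],[0.4,0.6,0.8],-1],[[0,0,-8.5],[0,0,0],-1],[[0,0,-8.5],[0,0,0],-1],[[0,0,-8.5],[0,0,0],-1],[[0,0,-8.5],[0,0,0],-1],[[0,0,-8.5],[0,0,0],-1],[[0,0,-8.5],[0,0,0],-1],[[0,0,-8.5],[0,0,0],-1]]'

```text
time_s: 40.85
position: [0.5712, -0.0952, 0.0764]
tool_rot: [-2.539, 1.843, -0.025]
ft_force: [-0.2, 0.3, -0.2]
opening: 0.0854
```

Call:
servo_tool --targets '[[[0,0,-8.5],[0,0,0],-1],[[0,0,-6],[0,0,0],-1],[[0,0,0],[0,0,0],-1],[[0,0,0],[0,0,0],-1]]'

```text
time_s: 41.25
position: [0.5737, -0.0957, 0.0776]
tool_rot: [-2.756, 1.502, -0.031]
ft_force: [-1.1, 0.8, 0.6]
opening: 0.0852
```

Run:
```python
from h import *
plan([.5652,-.0945,.066],yawof()); s=arm.sense(); print(s['joints'].round(3))
```

```text
t 41.25 pos [ 0.5737 -0.0957  0.0776] yaw -147.16 F [-1.1  0.8  0.6] open 0.0852
turn [-0.68 -0.92 -0.01] shift now-axes [-0.58  0.67  1.14] after-axes [-0.56  0.65  1.16]
[-0.163  0.492 -0.044  1.015 -0.004 -2.307]
```

Call:
servo_tool --targets '[[[-0.7,-0.9,0],[-0.5,0.6,0.4],-1],[[0,0,0],[0,0,0.3],-1],[[0,0,0],[0,0,0],-1],[[0,0,0],[0,0,0],-1]]'

```text
time_s: 41.65
position: [0.5655, -0.0948, 0.0697]
tool_rot: [2.755, -1.508, -0.003]
ft_force: [-0.3, 0.1, 0.8]
opening: 0.0854
```

Run:
```python
from h import *
plan([.5652,-.0945,.067],yawof()); snap('wrist','w30')
```

```text
t 41.65 pos [ 0.5655 -0.0948  0.0697] yaw -147.39 F [-0.3  0.1  0.8] open 0.0854
turn [ 0.09  0.07 -0.  ] shift now-axes [-0.04  0.01  0.27] after-axes [-0.04  0.01  0.27]
```

View pics/w30.png

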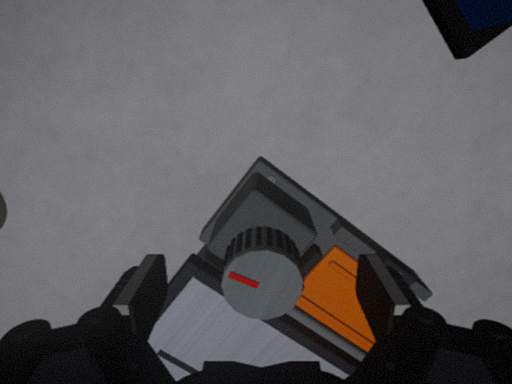

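Call:
servo_tool --targets '[[[0,0,0],[0,0,0.2],-1],[[0,0,0],[0,0,0],1],[[0,0,0],[0,0,0],1],[[0,0,0],[0,0,0],1],[[0,0,0],[0,0,0],1],[[0,0,8.5],[0,0,0.01],1],[[0,0,8.5],[0,0,0.02],1],[[0,0,8.5],[0,0,0.02],1]]'

```text
time_s: 42.5
position: [0.5651, -0.0951, 0.0677]
tool_rot: [2.343, -2.09, -0.002]
ft_force: [-0.7, -0.8, 0.8]
opening: 0.034
```

Call:
servo_tool --targets '[[[0,0,8.5],[0,0,0.02],1],[[0,0,8.5],[0,0,0.02],1],[[0,0,8.5],[0,0,0.02],1],[[0,0,8.5],[0,0,0.02],1],[[0,0,8.5],[0,0,0.02],1],[[0,0,8.5],[0,0,0.02],1],[[0,0,8.5],[0,0,0.02],1],[[0,0,8.5],[0,0,0.02],1]]'

```text
time_s: 43.3
position: [0.5645, -0.0948, 0.0667]
tool_rot: [0.754, -3.047, -0.001]
ft_force: [-0.4, 0.3, 0.3]
opening: 0.0338
```

Run:
```python
from h import *
plan([.5652,-.0945,.067],yawof());s=arm.sense(); print(s['joints'].round(3),s['torque']); snap('wrist','w31')
```

```text
t 43.3 pos [ 0.5645 -0.0948  0.0667] yaw 117.8 F [-0.4  0.3  0.3] open 0.0338
turn [ 0.05 -0.14  0.  ] shift now-axes [-0.07 -0.   -0.03] after-axes [-0.07 -0.   -0.03]
[-1.660e-01  5.030e-01 -5.800e-02  1.013e+00 -1.000e-03 -6.510e-01] [0.03012555 0.01853385 0.02951312]
```

View pics/w31.png

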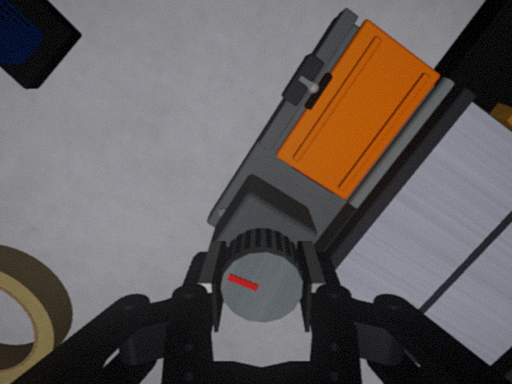

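Call:
servo_tool --targets '[[[0,0,8.5],[0,0,0.02],1],[[0,0,8.5],[0,0,0.02],1],[[0,0,8.5],[0,0,0.02],1],[[0,0,8.5],[0,0,0.02],1]]'

```text
time_s: 43.75
position: [0.5645, -0.0945, 0.0663]
tool_rot: [-0.175, -3.134, -0.0]
ft_force: [-0.4, 0.6, -0.2]
opening: 0.0336
```

Run:
```python
from h import *
plan([.5652,-.0945,.067],yawof());s=arm.sense(); print(s['torque'])
```

```text
t 43.75 pos [ 0.5645 -0.0945  0.0663] yaw 83.6 F [-0.4  0.6 -0.2] open 0.0336
turn [-0.   -0.14 -0.  ] shift now-axes [-0.07  0.01 -0.07] after-axes [-0.07  0.01 -0.07]
[0.01726195 0.04094313 0.06490183]
```

Call:
servo_tool --targets '[[[0,0,8.5],[0,0,0.02],1],[[0,0,8.5],[0,0,0.02],1],[[0,0,8.5],[0,0,0.02],1],[[0,0,8.5],[0,0,0.02],1]]'

```text
time_s: 44.15
position: [0.5646, -0.0941, 0.0658]
tool_rot: [-1.094, -2.943, -0.0]
ft_force: [0.2, -0.3, 0.7]
opening: 0.0337
```

Run:
```python
from h import *
plan([.5652,-.0945,.067],yawof());s=arm.sense(); print(s['torque'],s['joints'][5]); snap('wrist','w32')
```

```text
t 44.15 pos [ 0.5646 -0.0941  0.0658] yaw 49.22 F [ 0.2 -0.3  0.7] open 0.0337
turn [-0.04 -0.11 -0.  ] shift now-axes [-0.07  0.01 -0.12] after-axes [-0.07  0.01 -0.12]
[ 0.01228661 -0.0190084   0.09055162] 0.5462436597714971
```

View pics/w32.png

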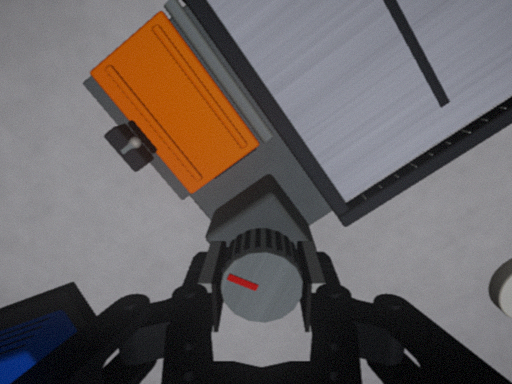

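Call:
servo_tool --targets '[[[0,0,8.5],[0,0,0.02],1],[[0,0,8.5],[0,0,0.02],1],[[0,0,8.5],[0,0,0.02],1],[[0,0,8.5],[0,0,0.02],1]]'

```text
time_s: 44.6
position: [0.5649, -0.094, 0.0653]
tool_rot: [-1.906, -2.496, 0.0]
ft_force: [-1.2, -0.7, 0.9]
opening: 0.0338
```

Run:
```python
from h import *
plan([.5652,-.0945,.067],yawof());s=arm.sense(); print(s['torque'],s['joints'][5]); snap('wrist','w33')
```

```text
t 44.6 pos [ 0.5649 -0.094   0.0653] yaw 15.28 F [-1.2 -0.7  0.9] open 0.0338
turn [-0.05 -0.05 -0.  ] shift now-axes [-0.05  0.02 -0.17] after-axes [-0.05  0.02 -0.17]
[-0.15288293  0.08214298  0.81055374] 1.1389627702845493
```

View pics/w33.png

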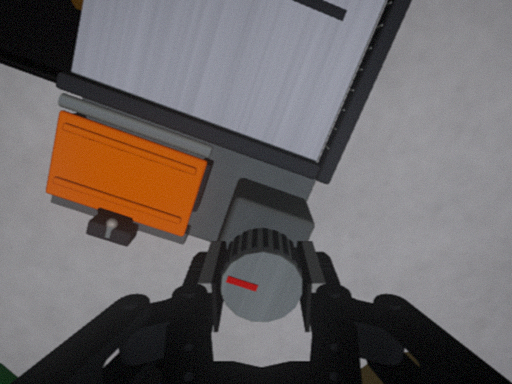

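Call:
servo_tool --squeeze 60 --targets '[[[0,0,4],[0,0,0.01],1],[[0,0,8],[0,0,0.01],1],[[0,0,8],[0,0,0],1]]'

```text
time_s: 44.95
position: [0.5652, -0.0921, 0.0655]
tool_rot: [-2.292, -2.144, -0.003]
ft_force: [0.9, 5.9, -0.9]
opening: 0.0334
```

Run:
```python
from h import *
plan([.5652,-.0945,.067],yawof());s=arm.sense(); print(s['torque'],s['joints'][5]); snap('wrist','w34'); c=snap('side','s34')
cv2.imwrite('pics/w34z.png',cv2.resize(np.hstack([load('w33')['frame'][200:340,170:350],load('w34')['frame'][200:340,170:350]])[:,:,::-1],None,fx=2.2,fy=2.2))
```

```text
t 44.95 pos [ 0.5652 -0.0921  0.0655] yaw -3.82 F [ 0.9  5.9 -0.9] open 0.0334
turn [-0.04 -0.19 -0.  ] shift now-axes [-0.24  0.02 -0.15] after-axes [-0.24  0.02 -0.15]
[ 1.42238584 -0.29231361  1.31710592] 1.4742890932291461
```

View pics/w34z.png

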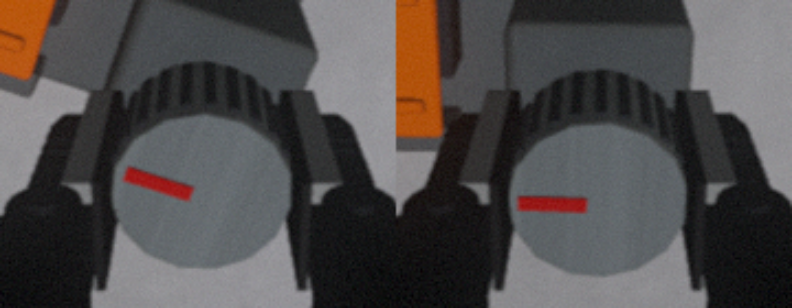

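Call:
servo_tool --targets '[[[0,0,0],[0,0,0],1],[[0,0,0],[0,0,0],-1],[[0,0,0],[0,0,0],-1],[[0,0,0],[0,0,0],-1],[[0,0,0],[0,0,-3],-1],[[0,0,0],[0,0,-5],-1],[[0,0,0],[-4,0,-5],-1],[[0,0,0],[-4,0,0],-1]]'

```text
time_s: 45.85
position: [0.5606, -0.1642, 0.1881]
tool_rot: [-2.267, -2.168, 0.008]
ft_force: [1.1, -0.6, -0.8]
opening: 0.0855
```

Call:
servo_tool --targets '[[[0,0,0],[0,0,0],-1],[[0,0,0],[0,0,0],-1]]'

```text
time_s: 46.05
position: [0.561, -0.1696, 0.1901]
tool_rot: [2.278, 2.164, -0.007]
ft_force: [-0.2, -0.0, -0.4]
opening: 0.0853
```

Run:
```python
from h import *
plan([.5652,-.0945,.067],yawof()); snap('wrist','w35'); c=snap('side','s35'); snap('scene','c35')
cv2.imwrite('pics/s35z.png',cv2.resize(c['frame'][125:285,215:395,::-1],None,fx=4,fy=4,interpolation=cv2.INTER_CUBIC))
q=np.load('q.npy')
for u in (0,5,12): 
  P=m2w([(60,-118,91+u),(60,-118,67+u)],q); P[:,:2]=(.5652,-.0945); print(u,(proj(c,P)-[215,125])*4)
```

```text
t 46.05 pos [ 0.561  -0.1696  0.1901] yaw -2.94 F [-0.2 -0.  -0.4] open 0.0853
turn [-0.17  0.19  0.  ] shift now-axes [ 7.57  0.07 12.28] after-axes [ 7.53  0.04 12.31]
0 [[261.00006905 210.67761922]
 [260.8777829  239.57818722]]
5 [[261.02589381 204.57431107]
 [260.90303343 233.61058929]]
12 [[261.06225378 195.9811569 ]
 [260.93858266 225.20904114]]
```

View pics/s35z.png

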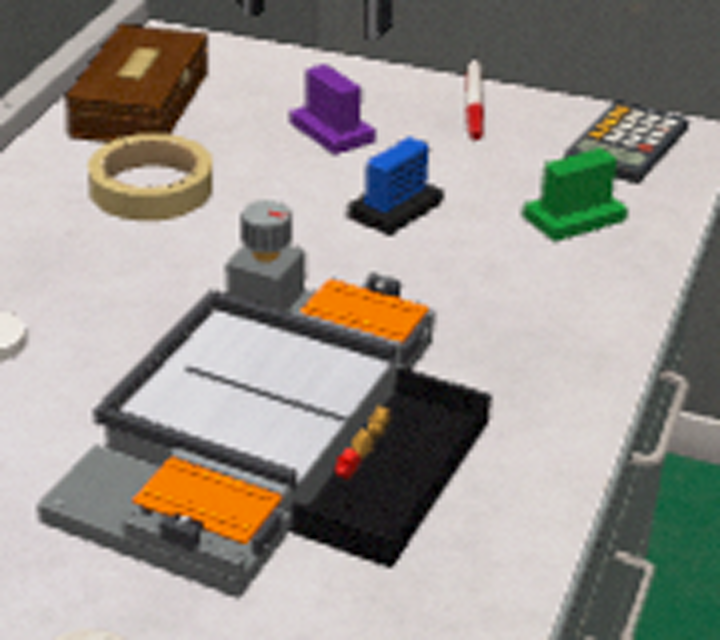

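View pics/w35.png

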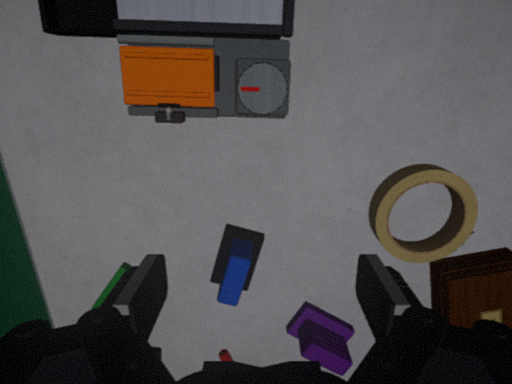

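View pics/c35.png

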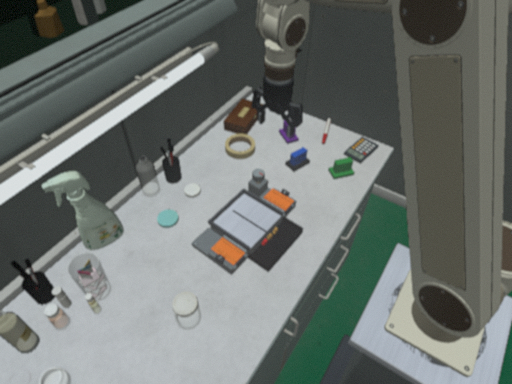

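Run:
```python
from h import *
print(job_done())
```

```text
the job is handed in; nothing more can be done
None
```

I did the job in the order asked and handed it in at about 46 s of the 208 s allowed.

- **Chips:** I gripped the blue scraper from above and pushed the three chips off the open front edge in one pass. They lie in the tray against the table's front wall, and the table top is bare in the last pictures.
- **Scraper:** it stands upright on the worktop near where it started, clear of the machine. I saw no sign of it being knocked or of the grip slackening.
- **Covers:** I pressed the right one, then the left, to about 15 N. Both lie flat under their catches in the later pictures.
- **Locking screw:** I turned it clockwise about 820° in three grips, until the torque jumped to 0.8 and then 1.3 N m. At the end the fingers slipped round a stationary head, which means it was at its stop. The side view shows the head about 11.5 mm lower and within about 1 mm of its home height.

**Things that did not quite agree:**
- **Screw angle:** the tool's turning gave 827° when it met the stop, while the red mark on the head gave about 818°. Either fits a screw that is home, given that its starting angle was not known.
- **Near miss:** while turning back open between grips, the hand once sank and drifted about 2 cm round the knob. No force was measured, and I recentred it.
- **Bystanders:** I did not re-measure their positions, but they look unmoved in the last pictures.

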